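# Restock the sample drawer with papier-mache boxes

### The job

Restock the top drawer of the sample chest: pull it fully open, move the painted samples you find in it to the orange returns tray, standing upright, seat every plain brown box from the mat flat and square at the bottom of the pocket of its own shape, then push the drawer fully shut. The boxes are thin papier-mache, so use a light grip, never squeeze or press one hard, and set each one down softly without dropping it. Leave the glue, jars, brush, tape and elephant where they are.

Things in the scene. Friction and masses are not known exactly. Their poses are not given: they have to be found in the camera images.
- chest: plywood tabletop chest of two drawers, 270 deep (x) by 300 wide (y) by 156 high; origin on the table 35 in front of the middle of the drawer fronts, below the handles; its x axis points into the chest. It does not move. Heights above the table in mm: top drawer's front edge 143, its side walls 134, the insert's upper face 108, underside of the chest's top board 144 (a seated box clears it by 10)
- chest_drawer0 (a joint): top drawer of the chest: how far it is pulled out along the chest's -x, in m: 0 shut (as it starts), stop at 0.19. About 1 N moves it; it stays where it is left. Behind its front lies a dark insert with four pockets; fully out, all four are clear of the chest's top. There is room for fingers beside the boxes across the chest's y, little along x
- chest_drawer0_handle (a point): middle of the top drawer's dark bar handle (a round bar, diameter 11, 120 long, parallel to the drawer front, its axis 35 in front of it; the chest's top is 38 above it, the lower drawer's like handle 66 below it); its x axis is the chest's x
- tray: low orange returns tray, 210 (x) by 120 (y), rim 20 high, wall and floor 4; origin at the centre of its underside. It does not move
- pocket_oblong (a point): centre of the floor of the oblong pocket in the drawer's insert, which fits the oblong boxes upright with 2.5 to spare on each side; the pocket is 14 deep with upright walls, its axes are the chest's (long side along x); it travels with the drawer
- pocket_round (a point): centre of the floor of the round pocket in the drawer's insert, which fits the round boxes upright with 2.5 to spare on each side; the pocket is 14 deep with upright walls, its axes are the chest's (long side along x); it travels with the drawer
- pocket_square (a point): centre of the floor of the square pocket in the drawer's insert, which fits the square boxes upright with 2.5 to spare on each side; the pocket is 14 deep with upright walls, its axes are the chest's (long side along x); it travels with the drawer
- pocket_slim (a point): centre of the floor of the slim pocket in the drawer's insert, which fits the slim boxes upright with 2.5 to spare on each side; the pocket is 14 deep with upright walls, its axes are the chest's (long side along x); it travels with the drawer
- blank_oblong: plain brown papier-mache trinket box, oblong, 64 (x) by 42 (y) by 40 high, closed, 28 to 63 g, on the green mat (3 thick); may be absent. Origin: centre of its underside. Thin-walled and fragile: the fingers together may press on it with 80 N at most (a 20 N grip setting holds it), it may meet drawer or tray with 30 N at most, and must not fall 20 or more
- blank_round: plain brown papier-mache trinket box, round, diameter 50, 40 high, closed, 28 to 63 g, on the green mat (3 thick); may be absent. Origin: centre of its underside. Thin-walled and fragile: the fingers together may press on it with 80 N at most (a 20 N grip setting holds it), it may meet drawer or tray with 30 N at most, and must not fall 20 or more
- blank_square: plain brown papier-mache trinket box, square, 48 by 48 by 40 high, closed, 28 to 63 g, on the green mat (3 thick); may be absent. Origin: centre of its underside. Thin-walled and fragile: the fingers together may press on it with 80 N at most (a 20 N grip setting holds it), it may meet drawer or tray with 30 N at most, and must not fall 20 or more
- blank_slim: plain brown papier-mache trinket box, slim oblong, 72 (x) by 30 (y) by 40 high, closed, 28 to 63 g, on the green mat (3 thick); may be absent. Origin: centre of its underside. Thin-walled and fragile: the fingers together may press on it with 80 N at most (a 20 N grip setting holds it), it may meet drawer or tray with 30 N at most, and must not fall 20 or more
- sample_oblong: painted sample (teal lid, brown base), same size as the brown oblong box, oblong, 64 (x) by 42 (y) by 40 high, about 50 g; if present it starts in the oblong pocket of the shut drawer. Origin at the centre of its underside. Fragile in the same way as the brown boxes
- sample_round: painted sample (red lid, brown base), same size as the brown round box, round, diameter 50, 40 high, about 50 g; if present it starts in the round pocket of the shut drawer. Origin at the centre of its underside. Fragile in the same way as the brown boxes
- sample_square: painted sample (yellow lid, brown base), same size as the brown square box, square, 48 by 48 by 40 high, about 50 g; if present it starts in the square pocket of the shut drawer. Origin at the centre of its underside. Fragile in the same way as the brown boxes
- glue: white glue bottle, 130 tall, diameter 48. Not part of the job: leave it where it is
- jar_blue: blue paint jar, 55 tall, diameter 44. Not part of the job: leave it where it is
- jar_green: green paint jar, 55 tall, diameter 44. Not part of the job: leave it where it is
- brush: paint brush lying on the table, 190 long. Not part of the job: leave it where it is
- tape: roll of brown tape lying flat, diameter 90, 25 high. Not part of the job: leave it where it is
- elephant: brown papier-mache elephant, about 110 long, 80 tall, standing on top of the chest. Not part of the job: leave it where it is
Mind the look-alikes: they are no part of the job. What is shaped like the blank_slim but black or pink is not meant. Leave any pink look-alike of the blank_oblong alone.

How it is judged:
On the way, in this order (a step that is already met when the one before it is completed fails the run):
1. the top drawer is pulled out to its stop (value of joint chest_drawer0 above 0.18 m), for 0.2 s.
2. with the drawer out, the painted samples stand in the returns tray and every brown box sits flat and square in its own pocket, let go (x of sample_oblong in the frame of tray between -0.1 and 0.1 m and y of sample_oblong in the frame of tray between -0.055 and 0.055 m and z of each of sample_oblong, sample_round, sample_square in the frame of tray below 0.012 m and angle between each of sample_oblong, sample_round, sample_square's own z axis and vertical below 0.1 rad and linear speed of each of sample_oblong, sample_round, sample_square, blank_oblong, blank_round, blank_square, blank_slim below 0.03 m/s and x of sample_round in the frame of tray between -0.1 and 0.1 m and y of sample_round in the frame of tray between -0.055 and 0.055 m and x of sample_square in the frame of tray between -0.1 and 0.1 m and y of sample_square in the frame of tray between -0.055 and 0.055 m and horizontal distance between blank_oblong and pocket_oblong below 0.006 m and z of blank_oblong in the frame of pocket_oblong below 0.004 m and angle between each of blank_oblong, blank_round, blank_square, blank_slim's own z axis and vertical below 0.06 rad and angle between the x axis of blank_oblong and the x axis of pocket_oblong, either way round below 0.12 rad and horizontal distance between blank_round and pocket_round below 0.006 m and z of blank_round in the frame of pocket_round below 0.004 m and horizontal distance between blank_square and pocket_square below 0.006 m and z of blank_square in the frame of pocket_square below 0.004 m and (angle between the x axis of blank_square and the x axis of pocket_square, either way round below 0.12 rad or angle between the x axis of blank_square and the y axis of pocket_square, either way round below 0.12 rad) and horizontal distance between blank_slim and pocket_slim below 0.006 m and z of blank_slim in the frame of pocket_slim below 0.004 m and angle between the x axis of blank_slim and the x axis of pocket_slim, either way round below 0.12 rad and value of joint chest_drawer0 above 0.15 m and contact force between the fingers and blank_oblong below 0.5 N and contact force between the fingers and blank_round below 0.5 N and contact force between the fingers and blank_square below 0.5 N and contact force between the fingers and blank_slim below 0.5 N and contact force between the fingers and sample_oblong below 0.5 N and contact force between the fingers and sample_round below 0.5 N and contact force between the fingers and sample_square below 0.5 N), for 0.3 s.
3. the drawer is pushed fully shut (value of joint chest_drawer0 below 0.006 m), for 0.2 s.
At the end, for the whole second after the job is handed in: Drawer shut to within 6 mm; each brown box within 6 mm of the centre of its own pocket, less than 4 mm above its floor, tilted less than 0.06 rad and square to it within 0.12 rad (round: any turn); each painted sample upright on the floor of the returns tray; all at rest (x of sample_oblong in the frame of tray between -0.1 and 0.1 m and y of sample_oblong in the frame of tray between -0.055 and 0.055 m and z of each of sample_oblong, sample_round, sample_square in the frame of tray below 0.012 m and angle between each of sample_oblong, sample_round, sample_square's own z axis and vertical below 0.1 rad and linear speed of each of sample_oblong, sample_round, sample_square, blank_oblong, blank_round, blank_square, blank_slim below 0.03 m/s and x of sample_round in the frame of tray between -0.1 and 0.1 m and y of sample_round in the frame of tray between -0.055 and 0.055 m and x of sample_square in the frame of tray between -0.1 and 0.1 m and y of sample_square in the frame of tray between -0.055 and 0.055 m and horizontal distance between blank_oblong and pocket_oblong below 0.006 m and z of blank_oblong in the frame of pocket_oblong below 0.004 m and angle between each of blank_oblong, blank_round, blank_square, blank_slim's own z axis and vertical below 0.06 rad and angle between the x axis of blank_oblong and the x axis of pocket_oblong, either way round below 0.12 rad and horizontal distance between blank_round and pocket_round below 0.006 m and z of blank_round in the frame of pocket_round below 0.004 m and horizontal distance between blank_square and pocket_square below 0.006 m and z of blank_square in the frame of pocket_square below 0.004 m and (angle between the x axis of blank_square and the x axis of pocket_square, either way round below 0.12 rad or angle between the x axis of blank_square and the y axis of pocket_square, either way round below 0.12 rad) and horizontal distance between blank_slim and pocket_slim below 0.006 m and z of blank_slim in the frame of pocket_slim below 0.004 m and angle between the x axis of blank_slim and the x axis of pocket_slim, either way round below 0.12 rad and value of joint chest_drawer0 below 0.006 m); the robot touches nothing.
It fails at once if a box is squeezed by the fingers with more than 80 N in all (contact force between the fingers and blank_oblong above 80 N or contact force between the fingers and blank_round above 80 N or contact force between the fingers and blank_square above 80 N or contact force between the fingers and blank_slim above 80 N or contact force between the fingers and sample_oblong above 80 N or contact force between the fingers and sample_round above 80 N or contact force between the fingers and sample_square above 80 N).
It fails at once if a box is pushed or banged on the chest, its drawer or the tray with more than 30 N (contact force between any of blank_oblong, blank_round, blank_square, blank_slim, sample_oblong, sample_round, sample_square and chest above 30 N or contact force between any of blank_oblong, blank_round, blank_square, blank_slim, sample_oblong, sample_round, sample_square and tray above 30 N).
It fails at once if a box is let go in the air over the drawer or tray and drops (falling free faster than 0.6 m/s) ((contact force between blank_oblong and anything else below 0.02 N and linear speed of blank_oblong above 0.6 m/s and (height (world z) of blank_oblong above 0.106 m or height (world z) of blank_oblong between 0.018 and 0.085 m)) or (contact force between blank_round and anything else below 0.02 N and linear speed of blank_round above 0.6 m/s and (height (world z) of blank_round above 0.106 m or height (world z) of blank_round between 0.018 and 0.085 m)) or (contact force between blank_square and anything else below 0.02 N and linear speed of blank_square above 0.6 m/s and (height (world z) of blank_square above 0.106 m or height (world z) of blank_square between 0.018 and 0.085 m)) or (contact force between blank_slim and anything else below 0.02 N and linear speed of blank_slim above 0.6 m/s and (height (world z) of blank_slim above 0.106 m or height (world z) of blank_slim between 0.018 and 0.085 m)) or (contact force between sample_oblong and anything else below 0.02 N and linear speed of sample_oblong above 0.6 m/s and (height (world z) of sample_oblong above 0.106 m or height (world z) of sample_oblong between 0.018 and 0.085 m)) or (contact force between sample_round and anything else below 0.02 N and linear speed of sample_round above 0.6 m/s and (height (world z) of sample_round above 0.106 m or height (world z) of sample_round between 0.018 and 0.085 m)) or (contact force between sample_square and anything else below 0.02 N and linear speed of sample_square above 0.6 m/s and (height (world z) of sample_square above 0.106 m or height (world z) of sample_square between 0.018 and 0.085 m))).
It fails at once if a bystander (glue, jar, brush, tape, elephant) is moved more than 40 mm (distance of any of glue, jar_blue, jar_green, brush, tape, elephant from where it was at the start of the episode above 0.04 m).
Of blank_oblong, blank_round, blank_square, blank_slim only 3 to 4 are there at a start; the rules pass over those that are not, and their reading is None.
Of sample_oblong, sample_round, sample_square only 1 to 2 are there at a start; the rules pass over those that are not, and their reading is None.
At some moment in a run one of blank_oblong, blank_round, blank_square, blank_slim may be knocked a few centimetres aside while the robot is not near it.
It also fails if it takes over 210 s, if anything falls off the work surface, if the arm or the gripper's body presses on something with over 40 N, if the wrist force passes 120 N, or if a joint passes its speed limit or range.

### The arm

A 7-joint arm with a two-finger parallel gripper is mounted at the origin on the work surface. World frame = base frame: x ahead of the robot, y to its left, z up, the work surface at z = 0. Lengths are in m, angles in rad, forces in N, time in s.
With the tool pointing down it reaches from about 0.425 to 0.925 m from the base axis. Payload 6.8 kg.
Tool frame: the origin (TCP) lies midway between the tips of the shut fingers; the grasp point (between the pads) lies r.grasp_offset behind it (r.grasp_offset is the distance from the TCP to the grasp point, in m); z points along the fingers, y is the direction in which the jaws open and shut (so a half turn about z gives the same grasp; the last joint's range is limited). The gripper opens to 85 mm and grips with 20 to 120 N. Pads are 22 mm wide; open, the fingers measure 114 mm over their backs; the gripper's body (76 mm by 85 mm) begins 54 mm behind the grasp point. The pads swing forward as they close: fully open they stand 13 mm farther back than shut.
Start: joints at [1.184, 0.477, 0.022, 1.555, -0.011, 1.109, -0.083], TCP at [0.186, -0.649, 0.231] pointing down, gripper open.
Joint ranges: [-2.96, 2.96], [-0.34, 2.1], [-1.41, 1.46], [0.24, 2.44], [-1.37, 4.51], [0.17, 1.92], [-2.96, 2.96]. Speed limits (rad/s): [2.39, 2.39, 3.14, 3.14, 3.14, 3.14, 3.14].

### API

Orientations are given as a rotation vector (axis times angle).
In Python, from bench import r gives the robot as it stands. The module is installed in compiled form; this text tells all that it offers.
- The arm moves only by the tool send_rows, never from a script. Its argument "moves" is one flat list of numbers, 4 for each row, row after row: the shift along the tool's x, y, z in mm, then the turn about the tool's z in degrees. A call has 1 to 8 rows; each row is the pose to reach, as a shift and turn from the pose commanded when the call began, along the tool's axes at that moment; what a row does not reach only later rows make up. A row lasts 1/8 s, in which the tool goes at most 62.5 mm and 10.7 degrees, less where a joint would pass 70% of its speed; a pose out of reach is approached as far as the arm can. A call with a gripper value outside its range is refused whole. "hand" is the closure, from 0 (fully open) to 1 (shut), set as the call begins (left out, the last holds). The fingers move at their own pace and stop on an object; "newtons" is the grip in N (left out, the last holds). Time passes only in rows, so rows that repeat a pose let the fingers close. It gives the time, the measured TCP pose, the force and the opening at its end, in the units of the state.
- r.get_obs(): the state, without advancing time (a new reading comes with each control period).
- r.grab_frame(name): name is "side" or "top" or "wrist"; returns a dict with "img" (420x560x3 uint8, red, green, blue), "mtx" (3x3 intrinsics, pixels), "world_to_cam" (4x4, takes a point from world to camera coordinates). Camera axes: x right, y up, looking along -z (the intrinsics and any distortion apply to the point x, -y, -z); pixel columns grow to the right and rows downward; lengths in m; the calibration is good to about 2 mm. A picture is of the moment at which its call begins. There is no depth.
- r.hand_in(): hands the job in, once; it reports no verdict.
The state is a dict: "clock": time; "joints": joint angles; "qvel": joint speeds; "tau": joint torques, N m; "tcp_pos": TCP position; "orientation": TCP orientation; "contact_force": force on the tool from outside, world axes, zero at the start; "moment": the same for the moment, N m; "grip_width": finger opening in m.
Only numpy, scipy, OpenCV 4.12 (cv2) and the standard library are available. Lean on these libraries where they do the work, as an engineer would, in place of code of your own. Each camera call takes 0.05 s, during which the arm holds its last target.

## Working session

There is one attempt and no reset: what is moved stays moved. The work goes in short steps, Python scripts to look and compute and a tool call to move; the robot and the scene stay as the last step left them, time stands still between calls to the robot, and variables do not carry over. Pictures are saved under pics/ and viewed, and the job is handed in when it is done.

Besides the shell and the picture viewer there is one more tool, called after "Call:" in YAML: its name, and indented under it one key for each argument. send_rows: Moves the arm, as the interface text tells. Its arguments: {"type":"object","properties":{"moves":{"type":"array"},"hand":{"type":"number"},"newtons":{"type":"number"}},"required":["moves"]}

```bash
mkdir -p pics
python3 - <<'E'
from bench import r
import cv2
print(r.get_obs(), r.grasp_offset)
for n in ["side","top","wrist"]:
    f=r.grab_frame(n); cv2.imwrite(f"pics/a_{n}.png",f["img"][:,:,::-1]); print(n,f["mtx"],f["world_to_cam"])
E
```

```text
{'clock': 0.0, 'joints': array([ 1.18391095,  0.47780761,  0.02233314,  1.55644864, -0.01153833,
        1.1093072 , -0.08311728]), 'qvel': array([ 0.00017564, -0.00189857,  0.0018528 ,  0.0009954 ,  0.00067953,
        0.00014793,  0.00067555]), 'tau': array([-3.41715540e-04, -5.96451902e+01,  1.60803560e+00, -2.81198859e+01,
        1.25677296e-02,  9.32341442e-03, -2.07666908e-06]), 'tcp_pos': array([ 0.18558832, -0.64836611,  0.23032174]), 'orientation': array([-3.10933108e+00, -4.36236228e-01,  5.57301010e-04]), 'contact_force': array([-0.43033109, -0.47427376, -1.14634976]), 'moment': array([-0.03030124,  0.03650557,  0.02729841]), 'grip_width': 0.08504622559071104} 0.0187
side [[399.65541988   0.         278.68982953]
 [  0.         399.65541988 207.01765179]
 [  0.           0.           1.        ]] [[-0.91506383 -0.40317357  0.01045253  0.46840721]
 [ 0.27684979 -0.60908441  0.74321624 -0.19973414]
 [-0.29327867  0.68298408  0.66896963 -0.91001891]
 [ 0.          0.          0.          1.        ]]
top [[442.61616524   0.         279.12994364]
 [  0.         442.61616524 204.17720917]
 [  0.           0.           1.        ]] [[-0.02256495 -0.99971099  0.00829251  0.04970985]
 [ 0.98125933 -0.02055923  0.19159185 -0.52177065]
 [-0.19136599  0.01246036  0.98143965 -1.28188578]
 [ 0.          0.          0.          1.        ]]
wrist [[367.78815127   0.         277.75229841]
 [  0.         367.78815127 210.81275003]
 [  0.           0.           1.        ]] [[ 0.27374755 -0.96180099 -0.00106155 -0.67441781]
 [ 0.9106157   0.25953415 -0.32159147  0.04041369]
 [ 0.3095825   0.08706821  0.94687792 -0.38042605]
 [ 0.          0.          0.          1.        ]]
```

View pics/a_side.png

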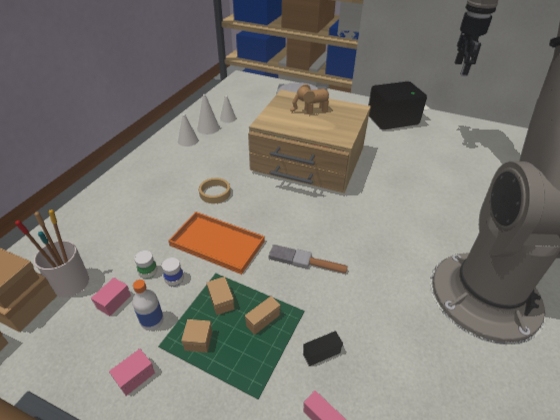

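View pics/a_top.png

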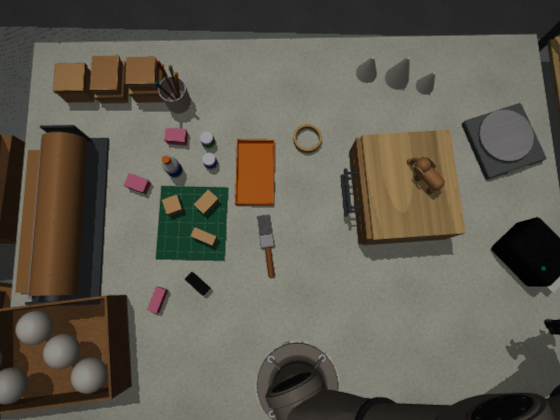

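View pics/a_wrist.png

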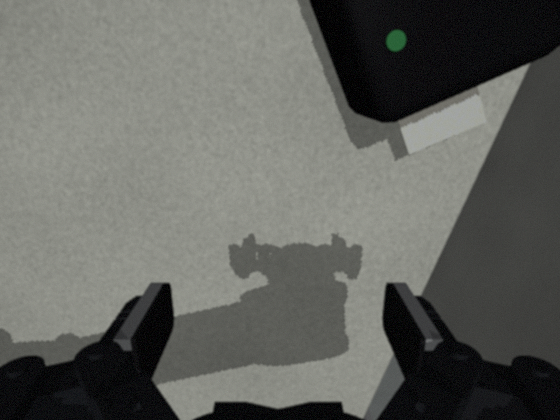

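```bash
cat > h.py <<'E'
from bench import r
import cv2, numpy as np
from scipy.spatial.transform import Rotation as Ro
def grab(n,save=None):
    f=r.grab_frame(n)
    if save: cv2.imwrite(f"pics/{save}.png",f["img"][:,:,::-1])
    return f
def ray(f,px,z):
    "pixels Nx2 -> world points on plane z"
    px=np.atleast_2d(np.float64(px)); K=f["mtx"];T=f["world_to_cam"]
    d=np.c_[(px-[K[0,2],K[1,2]])/[K[0,0],K[1,1]],np.ones(len(px))]*[1,-1,-1]
    R=T[:3,:3]; c=-R.T@T[:3,3]; d=d@R
    return c+d*((z-c[2])/d[:,2])[:,None]
def proj(f,P):
    P=np.atleast_2d(np.float64(P));T=f["world_to_cam"];K=f["mtx"]
    p=P@T[:3,:3].T+T[:3,3]; p=p*[1,-1,-1]
    return (p[:,:2]/p[:,2:])*[K[0,0],K[1,1]]+[K[0,2],K[1,2]]
def crop(f,x0,y0,x1,y1,s,name):
    im=cv2.resize(f["img"][y0:y1,x0:x1,::-1],None,fx=s,fy=s,interpolation=cv2.INTER_CUBIC)
    cv2.imwrite(f"pics/{name}.png",im)
def delta(target, yawy=None):
    "shift in tool axes (mm) to world TCP target, from measured pose"
    o=r.get_obs(); R=Ro.from_rotvec(o["orientation"]).as_matrix()
    return np.round(R.T@(np.array(target)-o["tcp_pos"])*1000,1), np.round(R,3)
E
python3 - <<'E'
from h import *
f=grab("top")
crop(f,150,120,290,280,4.5*0.8,"b_mat")
crop(f,335,120,475,255,5*0.85,"b_chest")
g=grab("side"); crop(g,240,80,380,200,5,"b_sidechest"); crop(g,150,200,350,390,3.5*0.9,"b_sidemat")
E
```

```text
(no output)
```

View pics/b_mat.png

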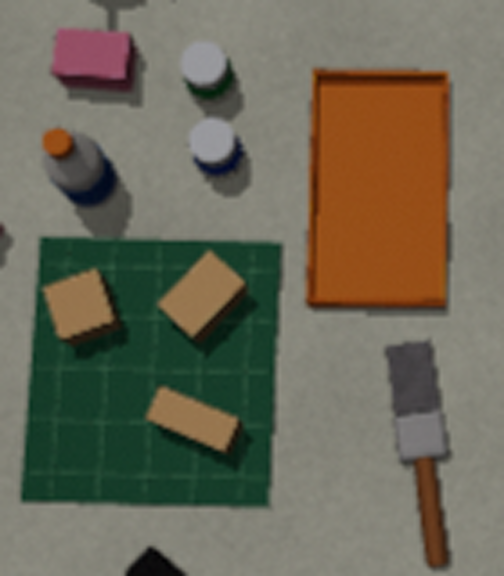

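View pics/b_chest.png

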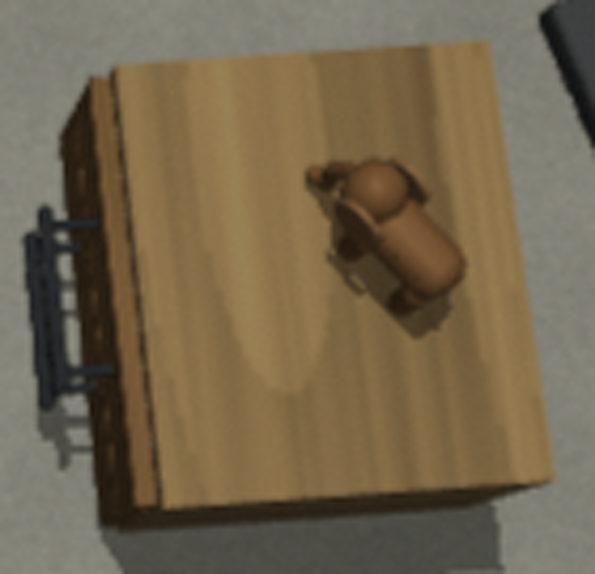

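View pics/b_sidechest.png

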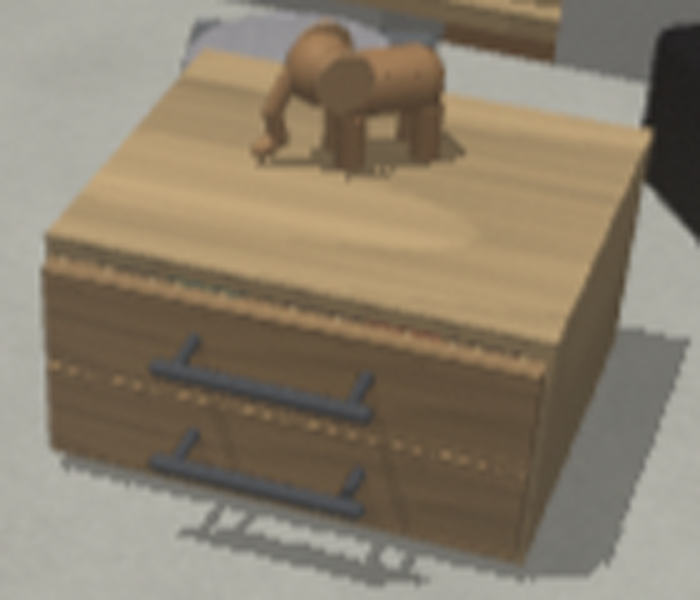

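View pics/b_sidemat.png

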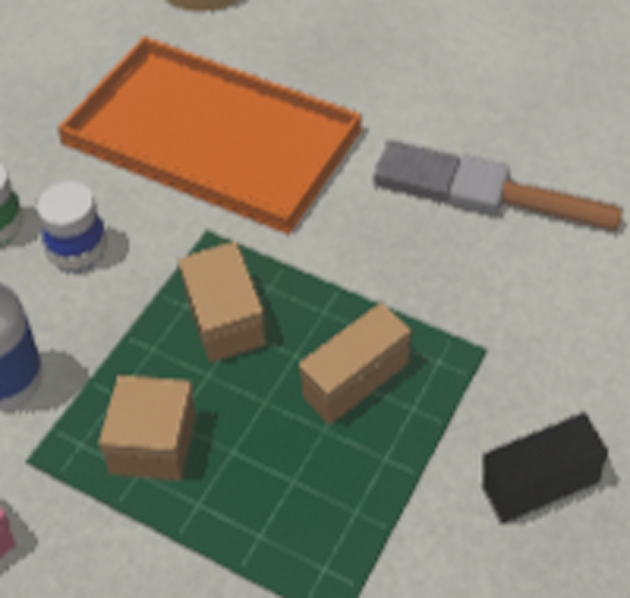

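Run:
```python
from h import *
f=grab("top");g=grab("side")
off=np.array([335,120]);S=4.25
c=np.array([[113,68],[162,508],[552,482],[490,42]])/S+off
P=ray(f,c,.156);print("top corners FL FR BR BL\n",P.round(4))
for i in range(4): print(np.linalg.norm(P[i]-P[(i+1)%4]).round(4))
h=np.array([[42,210],[46,405]])/S+off
H=ray(f,h,.118);print("handle top view",H.round(4),H.mean(0))
hs=np.array([[155,370],[366,413]])/5+[240,80]
H2=ray(g,hs,.118);print("handle side",H2.round(4),H2.mean(0))
cs=np.array([[48,240],[557,348],[652,132],[200,52]])/5+[240,80]
print("side corners",ray(g,cs,.156).round(4))
# side: drawer front top edge corners
cs=np.array([[43,268],[545,372]])/5+[240,80]
print("drawer edge side",ray(g,cs,.143).round(4))
cs=np.array([[93,78],[140,505]])/S+off
print("drawer edge top",ray(f,cs,.143).round(4))
# boxes
def mask(f,lo,hi,roi):
    hsv=cv2.cvtColor(f["img"],cv2.COLOR_RGB2HSV)
    m=cv2.inRange(hsv,lo,hi); z=np.zeros_like(m); x0,y0,x1,y1=roi; z[y0:y1,x0:x1]=m[y0:y1,x0:x1]; return z
hsv=cv2.cvtColor(f["img"],cv2.COLOR_RGB2HSV)
for p in [(172,205),(207,202),(204,237),(255,170),(180,220),(170,214)]: print(p,hsv[p[1],p[0]])
# tray
m=mask(f,(3,200,90),(16,255,255),(230,130,285,215))
cn=max(cv2.findContours(m,0,1)[0],key=cv2.contourArea)
b=cv2.boxPoints(cv2.minAreaRect(cn)); T=ray(f,b,.02);print("tray",T.round(4),T.mean(0),np.linalg.norm(T[0]-T[1]),np.linalg.norm(T[2]-T[1]))
```

```text
top corners FL FR BR BL
 [[ 0.6956 -0.2003  0.156 ]
 [ 0.3985 -0.2145  0.156 ]
 [ 0.4098 -0.4675  0.156 ]
 [ 0.709  -0.4563  0.156 ]]
0.2974
0.2532
0.2994
0.2564
handle top view [[ 0.6083 -0.1539  0.118 ]
 [ 0.4733 -0.1497  0.118 ]] [ 0.54081458 -0.15177759  0.118     ]
handle side [[ 0.6035 -0.1518  0.118 ]
 [ 0.4825 -0.1623  0.118 ]] [ 0.54299453 -0.15704543  0.118     ]
side corners [[ 0.69   -0.1942  0.156 ]
 [ 0.3943 -0.2094  0.156 ]
 [ 0.4073 -0.4665  0.156 ]
 [ 0.7065 -0.4484  0.156 ]]
drawer edge side [[ 0.689  -0.1849  0.143 ]
 [ 0.3976 -0.2041  0.143 ]]
drawer edge top [[ 0.6933 -0.1891  0.143 ]
 [ 0.4022 -0.2032  0.143 ]]
(172, 205) [ 16 123 151]
(207, 202) [ 16 120 149]
(204, 237) [ 16 122 151]
(255, 170) [ 13 215 152]
(180, 220) [ 75 150  63]
(170, 214) [ 15 148  38]
tray [[0.7385 0.1698 0.02  ]
 [0.7362 0.0527 0.02  ]
 [0.5296 0.0568 0.02  ]
 [0.532  0.1706 0.02  ]] [0.63404616 0.11249404 0.02      ] 0.11714387439568431 0.20663503964819846
```

```bash
cat >> h.py <<'E'
def go(x,y,z,yaw=None):
    """print tool shift mm and tool-z turn deg to reach TCP x,y,z (m), with tool y axis at world angle yaw deg (mod 180)"""
    o=r.get_obs(); R=Ro.from_rotvec(o["orientation"]).as_matrix()
    d=R.T@(np.array([x,y,z])-o["tcp_pos"])*1000
    cur=np.degrees(np.arctan2(R[1,1],R[0,1])); t=0
    if yaw is not None:
        t=-((yaw-cur+90)%180-90)
    print("shift",d.round(1),"turn",round(t,1),"| cur",o["tcp_pos"].round(4),"yaw",round(cur,2),"tilt",R[2].round(3),"grip",round(o["grip_width"],4),"F",o["contact_force"].round(1),"t",round(o["clock"],2),"j7",o["joints"][6].round(2))
E
python3 -c "
from h import *
go(.543,-.14,.26,-87.2)"
```

```text
shift [ 483.5 -390.9  -28.8] turn 13.2 | cur [ 0.1857 -0.6488  0.2311] yaw -74.03 tilt [-0. -0. -1.] grip 0.0858 F [ 0.7 -0.2 -0.1] t 0.35 j7 -0.08
```

Call:
send_rows:
  moves: [0, 0, -29, 0, 242, -195, -29, 7, 242, -195, -29, 7, 242, -195, -29, 7, 242, -195, -29, 7, 242, -195, -29, 7, 242, -195, -29, 7, 242, -195, -29, 7]
  hand: 0.55

```text
clock: 1.35
tcp_pos: [0.3644, -0.3953, 0.2605]
orientation: [3.131, 0.246, -0.0]
contact_force: [0.2, -0.7, 0.7]
grip_width: 0.0385
```

```bash
python3 -c "
from h import *
go(.543,-.14,.26,-87.2)"
```

```text
shift [ 216.2 -224.4    0.3] turn 6.2 | cur [ 0.3644 -0.3953  0.2605] yaw -81.03 tilt [-0.     0.001 -1.   ] grip 0.0385 F [ 0.2 -0.7  0.7] t 1.35 j7 -0.73
```

Call:
send_rows:
  moves: [216, -224, 0, 6, 216, -224, 0, 6, 216, -224, 0, 6, 216, -224, 0, 6, 216, -224, 0, 6, 216, -224, 0, 6, 216, -224, 0, 6, 216, -224, 0, 6]

```text
clock: 2.35
tcp_pos: [0.5423, -0.1426, 0.2601]
orientation: [3.14, 0.075, -0.001]
contact_force: [-0.4, 0.0, -0.9]
grip_width: 0.0382
```

```bash
python3 -c "
from h import *
go(.543,-.155,.10,-87.2)
f=grab('wrist','c_w')
for P in [(.543,-.155,.118)]: print(proj(f,[P]))
"
```

```text
shift [  0.2  12.3 160.2] turn -0.1 | cur [ 0.5423 -0.1426  0.2601] yaw -87.26 tilt [-0.001  0.001 -1.   ] grip 0.0382 F [-0.4  0.  -0.9] t 2.35 j7 -1.45
[[292.77988401 194.82592226]]
```

View pics/c_w.png

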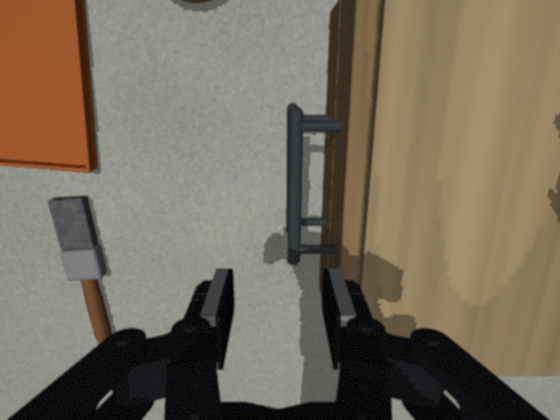

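```bash
python3 -c "
from h import *
f=grab('wrist')
P=ray(f,[(294,106),(295,262),(294.5,184)],.118); print(P, np.linalg.norm(P[0]-P[1]))
print(ray(f,[(357,10),(337,260)],.143), ray(f,[(379,10),(362,260)],.156))
go(P[2,0],P[2,1],.099,-87.2)
"
```

```text
[[ 0.6118309  -0.15145454  0.118     ]
 [ 0.48336795 -0.16013365  0.118     ]
 [ 0.55211684 -0.15548889  0.118     ]] 0.12875580679547516
[[ 0.67284003 -0.18630749  0.143     ]
 [ 0.4990921  -0.1908456   0.143     ]] [[ 0.67107857 -0.19701934  0.156     ]
 [ 0.50627742 -0.20672656  0.156     ]]
shift [  8.9  14.  161.3] turn -0.0 | cur [ 0.5425 -0.1419  0.2603] yaw -87.21 tilt [-0.     0.001 -1.   ] grip 0.0386 F [ 0.8 -0.5  0.1] t 2.45 j7 -1.45
```

Call:
send_rows:
  moves: [3, 14, 80, 0, 3, 14, 80, 0, 3, 14, 110, 0, 3, 14, 135, 0, 3, 14, 150, 0, 3, 14, 161, 0, 3, 14, 161, 0]
  hand: 0.72

```text
clock: 3.32
tcp_pos: [0.5475, -0.154, 0.0999]
orientation: [3.14, 0.081, 0.001]
contact_force: [-0.4, -0.3, 0.0]
grip_width: 0.0237
```

```bash
python3 -c "
from h import *
f=grab('wrist','d_w');g=grab('side'); crop(g,240,80,380,200,5,'d_s')
go(.545,-.156,.099,-87.2)
"
```

```text
shift [-2.6  2.   0.9] turn 0.2 | cur [ 0.5475 -0.1539  0.0999] yaw -87.03 tilt [ 0.001  0.    -1.   ] grip 0.0241 F [-0.3 -0.  -0.4] t 3.42 j7 -1.48
```

View pics/d_w.png

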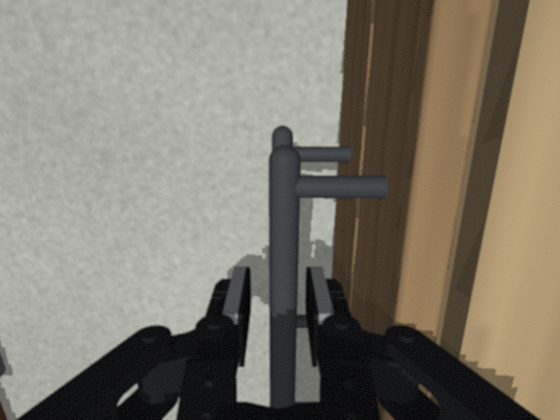

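View pics/d_s.png

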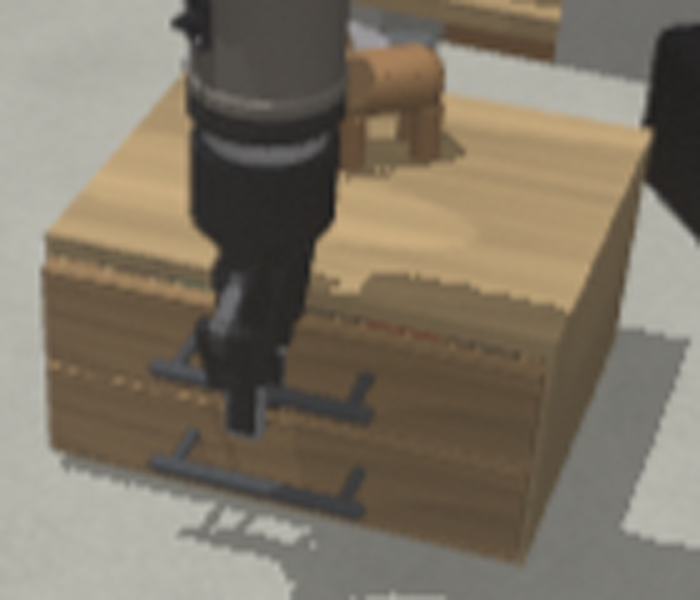

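Call:
send_rows:
  moves: [0, 0, 0, 0, 0, 0, 0, 0, 0, 0, 0, 0, 0, 0, 0, 0]
  hand: 1
  newtons: 25

```text
clock: 3.92
tcp_pos: [0.5474, -0.154, 0.0998]
orientation: [3.14, 0.081, 0.002]
contact_force: [-1.0, -0.1, 5.7]
grip_width: 0.0099
```

Call:
send_rows:
  moves: [0, -10, 0, 0, 0, -30, 0, 0, 0, -55, 0, 0, 0, -80, 0, 0, 0, -105, 0, 0, 0, -130, 0, 0, 0, -150, 0, 0, 0, -160, 0, 0]

```text
clock: 4.92
tcp_pos: [0.5396, 0.0078, 0.0998]
orientation: [-3.14, -0.084, -0.004]
contact_force: [3.1, -0.4, 4.7]
grip_width: 0.0098
```

Call:
send_rows:
  moves: [0, -8, 0, 0, 0, -14, 0, 0, 0, -20, 0, 0, 0, -24, 0, 0, 0, -27, 0, 0, 0, -30, 0, 0, 0, -32, 0, 0, 0, -32, 0, 0]

```text
clock: 5.92
tcp_pos: [0.5383, 0.0335, 0.0998]
orientation: [3.136, 0.075, 0.003]
contact_force: [4.1, -10.6, 5.0]
grip_width: 0.01
```

```bash
python3 -c "
from h import *
go(.5475,-.154,.099,-87.2)
print('drawer axis target',np.array([.5475,-.154])-.19*np.array([.049,-.9988]))
"
```

```text
shift [  0.2 187.7   1.6] turn -0.1 | cur [0.5383 0.0335 0.0998] yaw -87.26 tilt [ 0.002  0.004 -1.   ] grip 0.01 F [  4.1 -10.6   5. ] t 5.92 j7 -1.85
drawer axis target [0.53819  0.035772]
```

Call:
send_rows:
  moves: [0, 2, 0, 0, 0, 2, 0, 0, 0, 2, 0, 0, 0, 2, -20, 0, 0, 2, -60, 0, 0, 2, -120, 0, 0, 2, -180, 0, 0, 2, -200, 0]
  hand: 0.6

```text
clock: 6.92
tcp_pos: [0.5382, 0.0366, 0.3032]
orientation: [-3.14, -0.082, -0.008]
contact_force: [0.2, 0.6, -0.4]
grip_width: 0.034
```

```bash
python3 -c "
from h import *
go(.54,-.07,.33,-87.2)"
```

```text
shift [ -3.6 106.6 -26.8] turn 0.2 | cur [0.5382 0.0366 0.3032] yaw -87.0 tilt [ 0.005 -0.    -1.   ] grip 0.034 F [ 0.2  0.6 -0.4] t 6.92 j7 -1.76
```

Call:
send_rows:
  moves: [-70, 107, -30, 0, -70, 107, -30, 0, -70, 107, -30, 0, -70, 107, -30, 0]
  hand: 0

```text
clock: 7.42
tcp_pos: [0.4725, -0.0741, 0.3291]
orientation: [-3.14, -0.081, 0.0]
contact_force: [0.7, 0.9, -0.3]
grip_width: 0.0859
```

```bash
python3 -c "
from h import *
f=grab('wrist','e_w');g=grab('top'); crop(g,250,120,475,255,3,'e_t')
go(.545,-.156,.099,-87.2)
"
```

```text
shift [ 67.6  87.2 229.6] turn 0.3 | cur [ 0.473  -0.0728  0.3288] yaw -86.88 tilt [-0.001 -0.001 -1.   ] grip 0.0853 F [-0.2 -0.1 -0.9] t 7.53 j7 -1.51
```

View pics/e_w.png

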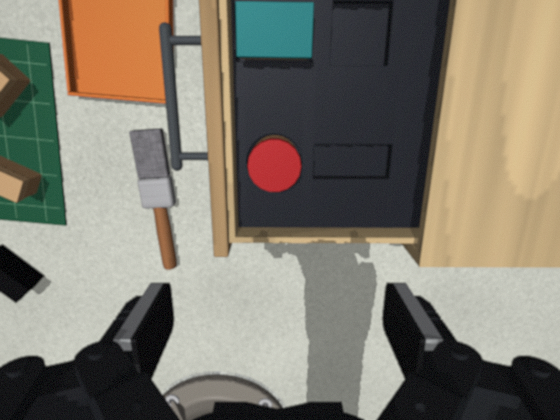

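View pics/e_t.png

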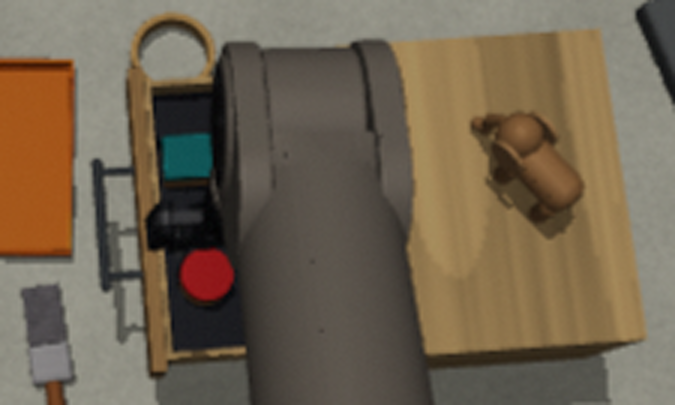

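```bash
cat > seg.py <<'E'
from h import *
def seg(f,lo,hi,z,roi=None,minA=40):
    hsv=cv2.cvtColor(cv2.GaussianBlur(f["img"],(3,3),0),cv2.COLOR_RGB2HSV)
    m=cv2.inRange(hsv,lo,hi)
    if roi: k=np.zeros_like(m);k[roi[1]:roi[3],roi[0]:roi[2]]=255;m&=k
    out=[]
    for c in cv2.findContours(m,0,cv2.CHAIN_APPROX_NONE)[0]:
        if cv2.contourArea(c)<minA: continue
        W=ray(f,c[:,0,:],z)[:,:2]
        (cx,cy),(w,h),a=cv2.minAreaRect((W*1000).astype(np.float32))
        if w<h: w,h,a=h,w,a+90
        out.append((cv2.boundingRect(c),round(cx/1000,4),round(cy/1000,4),round(w,1),round(h,1),round((a+90)%180-90,1)))
    return out
E
python3 - <<'E'
from seg import *
f=grab("wrist")
print("teal",seg(f,(80,120,50),(100,255,255),.134))
print("red",seg(f,(0,180,80),(4,255,255),.134),seg(f,(172,180,80),(180,255,255),.134))
print("slim",ray(f,[(315,143),(390,143),(389,179),(314,178)],.108).round(4))
print("slim mean",ray(f,[(315,143),(390,143),(389,179),(314,178)],.108).mean(0).round(4))
print("sq edge",ray(f,[(331,65),(388,66),(332,0),(390,0)],.108).round(4))
im=f["img"].astype(float); cv2.imwrite("pics/e_w2.png",cv2.resize(np.clip(im[0:260,200:450,::-1]*2.2,0,255).astype(np.uint8),None,fx=3,fy=2.3*1,interpolation=cv2.INTER_CUBIC))
E
```

```text
teal [((237, 2, 79, 58), 0.5993, -0.065, 64.9, 42.3, -88.4)]
red [] [((250, 140, 52, 52), 0.4854, -0.0702, 48.0, 47.5, 3.0)]
slim [[ 0.5049 -0.1078  0.108 ]
 [ 0.5088 -0.1812  0.108 ]
 [ 0.4727 -0.1857  0.108 ]
 [ 0.4698 -0.1098  0.108 ]]
slim mean [ 0.489  -0.1461  0.108 ]
sq edge [[ 0.5766 -0.1164  0.108 ]
 [ 0.5785 -0.1688  0.108 ]
 [ 0.6292 -0.112   0.108 ]
 [ 0.6319 -0.1625  0.108 ]]
```

View pics/e_w2.png

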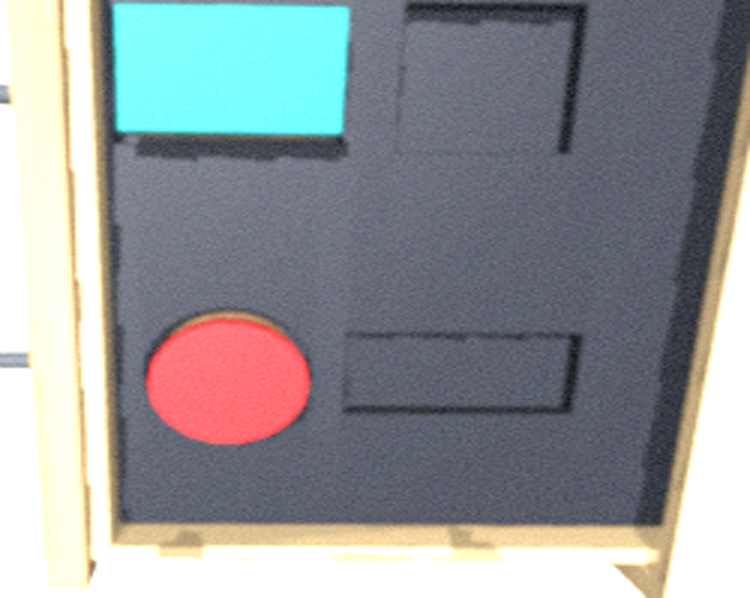

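Call:
send_rows:
  moves: [0, 0, 0, -45, 0, 0, 0, -45, 0, 0, 0, -45, 0, 0, 0, -45, 0, 0, 0, -45, 0, 0, 0, -45]
  hand: 0.22

```text
clock: 8.32
tcp_pos: [0.4729, -0.0738, 0.329]
orientation: [-2.871, -1.275, 0.001]
contact_force: [-0.1, 0.0, 0.5]
grip_width: 0.0666
```

Call:
send_rows:
  moves: [0, 0, 0, -45, 0, 0, 0, -45, 0, 0, 0, -45, 0, 0, 0, -45, 0, 0, 0, -45, 0, 0, 0, -45]

```text
clock: 9.07
tcp_pos: [0.4727, -0.0744, 0.3293]
orientation: [-2.167, -2.274, 0.0]
contact_force: [0.1, 0.4, -0.5]
grip_width: 0.0664
```

```bash
python3 -c "
from h import *
f=grab('wrist','f_w')
go(.4854,-.0702,.19,2.8)
"
```

```text
shift [  3.6  12.9 139.3] turn -0.0 | cur [ 0.4727 -0.0744  0.3293] yaw 2.78 tilt [ 0. -0. -1.] grip 0.0666 F [-0.9 -0.4 -0.1] t 9.12 j7 0.05
```

View pics/f_w.png

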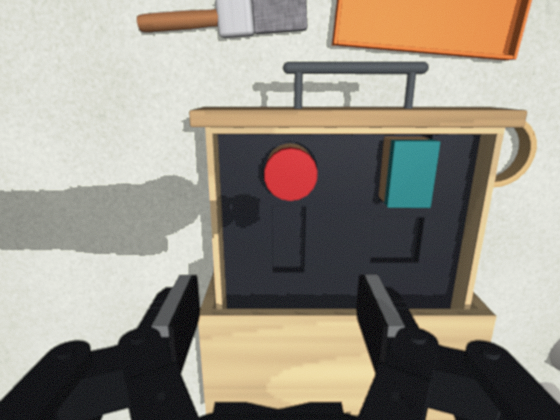

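Run:
```python
from seg import *
f=grab("wrist")
print("teal",seg(f,(80,120,50),(100,255,255),.134))
print("red",seg(f,(172,180,80),(180,255,255),.134))
im=f["img"].astype(float); cv2.imwrite("pics/f2.png",cv2.resize(np.clip(im[100:320,190:510,::-1]*2.5,0,255).astype(np.uint8),None,fx=2.5,fy=2.5,interpolation=cv2.INTER_CUBIC))
print("inner wall x at z .13", ray(f,[(218,200),(218,135),(470,250)],.134).round(4))
print("tray rim near corner", ray(f,[(335,44),(516,58)],.02).round(4))
```

```text
teal [((385, 139, 55, 69), 0.5979, -0.0642, 65.3, 44.4, -87.8)]
red [((265, 149, 51, 51), 0.4842, -0.07, 47.9, 47.0, -87.3)]
inner wall x at z .13 [[ 0.4166 -0.0982  0.134 ]
 [ 0.4169 -0.0366  0.134 ]
 [ 0.6693 -0.1389  0.134 ]]
tray rim near corner [[0.5311 0.0556 0.02  ]
 [0.7377 0.0507 0.02  ]]
```

View pics/f2.png

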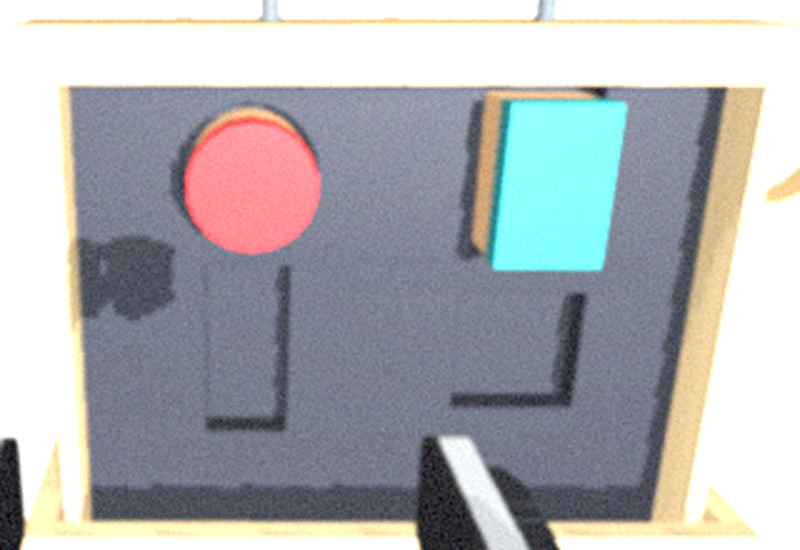

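Call:
send_rows:
  moves: [4, 12, 60, 0, 4, 12, 120, 0, 4, 12, 150, 0, 4, 12, 180, 0, 4, 12, 200, 0, 4, 12, 212, 0, 4, 12, 218, 0, 4, 12, 218, 0]

```text
clock: 10.18
tcp_pos: [0.4847, -0.0699, 0.1115]
orientation: [2.163, 2.278, 0.0]
contact_force: [0.1, -0.5, 0.2]
grip_width: 0.0668
```

```bash
python3 -c "
from h import *
f=grab('wrist','g_w')
go(.4848,-.0701,.111,2.8)
"
```

```text
shift [-0.2 -0.1  0.8] turn 0.2 | cur [ 0.4849 -0.0699  0.1118] yaw 2.95 tilt [-0.     0.001 -1.   ] grip 0.0665 F [ 0.9 -0.1 -0.1] t 10.22 j7 -0.07
```

View pics/g_w.png

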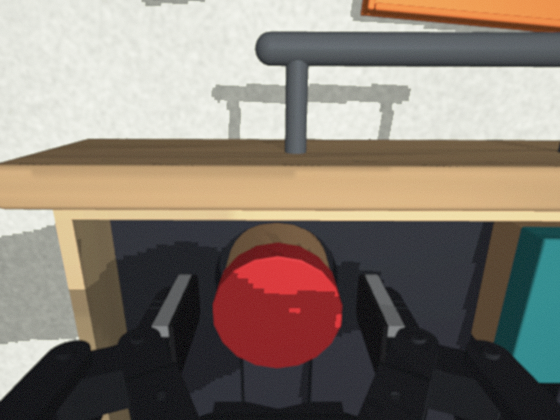

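Call:
send_rows:
  moves: [0, 0, 0, 0, 0, 0, 0, 0, 0, 0, 0, 0, 0, 0, 0, 0, 0, 0, 0, 0]
  hand: 0.6
  newtons: 20

```text
clock: 10.85
tcp_pos: [0.4851, -0.07, 0.1121]
orientation: [2.162, 2.277, 0.001]
contact_force: [-0.6, -0.0, 5.9]
grip_width: 0.0492
```

Call:
send_rows:
  moves: [0, 0, -3, 0, 0, 0, -10, 0, 0, 0, -20, 0, 0, 0, -35, 0, 0, 0, -60, 0, 0, 0, -90, 0, 0, 0, -90, 0]

```text
clock: 11.72
tcp_pos: [0.4863, -0.0699, 0.2043]
orientation: [2.16, 2.275, 0.005]
contact_force: [0.1, -0.1, -0.2]
grip_width: 0.0493
```

```bash
python3 -c "
from h import *
f=grab('wrist','h_w')
go(.585,.112,.20,0)
"
```

```text
shift [176.6 109.    3. ] turn 3.0 | cur [ 0.4852 -0.07    0.2028] yaw 2.96 tilt [-0.001  0.003 -1.   ] grip 0.0493 F [ 0.2 -0.  -0.2] t 11.78 j7 -0.01
```

View pics/h_w.png

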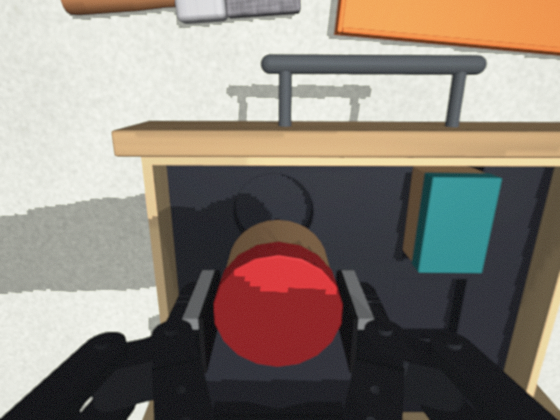

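Call:
send_rows:
  moves: [60, 40, 0, 1, 120, 75, 0, 2, 177, 109, 0, 3, 177, 109, 0, 3, 177, 109, 50, 3, 177, 109, 100, 3, 177, 109, 135, 3, 177, 109, 155, 3]

```text
clock: 12.78
tcp_pos: [0.5824, 0.1113, 0.0437]
orientation: [-2.221, -2.219, 0.006]
contact_force: [1.1, 0.7, 0.4]
grip_width: 0.0492
```

```bash
python3 -c "
from h import *
f=grab('wrist','i_w');g=grab('side');crop(g,150,160,350,310,4,'i_s')
go(.585,.112,.022,0)
"
```

```text
shift [ 0.5  2.7 22.1] turn -0.0 | cur [0.5824 0.1116 0.0441] yaw -0.04 tilt [-0.001 -0.004 -1.   ] grip 0.0491 F [ 0.1  1.3 -1.1] t 12.88 j7 -0.52
```

View pics/i_s.png

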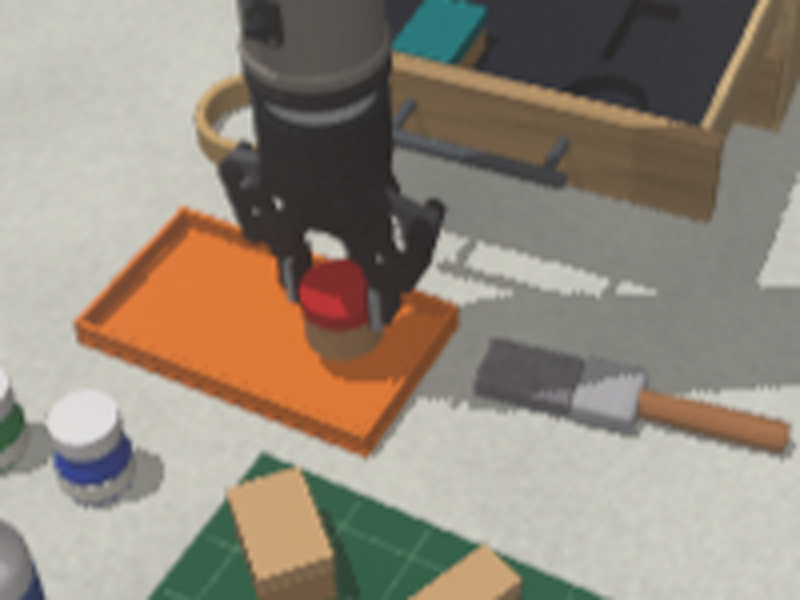

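Call:
send_rows:
  moves: [0, 0, 8, 0, 0, 0, 13, 0, 0, 0, 16, 0, 0, 0, 18, 0, 0, 0, 20, 0, 0, 0, 20, 0]

```text
clock: 13.62
tcp_pos: [0.5841, 0.1125, 0.0263]
orientation: [-2.222, -2.221, 0.0]
contact_force: [0.1, 0.7, -0.6]
grip_width: 0.0492
```

Call:
send_rows:
  moves: [0, 0, 0.7, 0, 0, 0, 1.4, 0, 0, 0, 2, 0, 0, 0, 2, 0]

```text
clock: 14.12
tcp_pos: [0.5841, 0.1125, 0.0243]
orientation: [2.222, 2.221, -0.0]
contact_force: [0.1, 0.9, -0.1]
grip_width: 0.0492
```

Call:
send_rows:
  moves: [0, 0, 0.7, 0, 0, 0, 1.4, 0, 0, 0, 2, 0, 0, 0, 2, 0]

```text
clock: 14.62
tcp_pos: [0.5842, 0.1125, 0.0223]
orientation: [2.222, 2.221, 0.0]
contact_force: [-0.9, 0.0, -0.7]
grip_width: 0.0493
```

Call:
send_rows:
  moves: [0, 0, 0.5, 0, 0, 0, 1, 0, 0, 0, 1.5, 0, 0, 0, 1.5, 0]

```text
clock: 15.12
tcp_pos: [0.5842, 0.1125, 0.0222]
orientation: [2.222, 2.22, -0.0]
contact_force: [-4.3, -1.2, 13.6]
grip_width: 0.0492
```

Call:
send_rows:
  moves: [0, 0, -1, 0, 0, 0, -1, 0, 0, 0, -1, 0, 0, 0, -1, 0, 0, 0, -30, 0, 0, 0, -90, 0, 0, 0, -150, 0, 0, 0, -190, 0]
  hand: 0.22

```text
clock: 16.12
tcp_pos: [0.5849, 0.1128, 0.2139]
orientation: [2.221, 2.22, 0.004]
contact_force: [0.9, -0.1, -0.2]
grip_width: 0.0666
```

```bash
python3 -c "
from h import *
f=grab('wrist','j_w')
go(.5985,-.0645,.22,2.8)
"
```

```text
shift [-178.1   11.4   -1.5] turn -2.8 | cur [0.5872 0.1136 0.2188] yaw -0.03 tilt [ 0.002  0.01  -1.   ] grip 0.0661 F [1.8 1.  3.7] t 16.18 j7 -0.43
```

View pics/j_w.png

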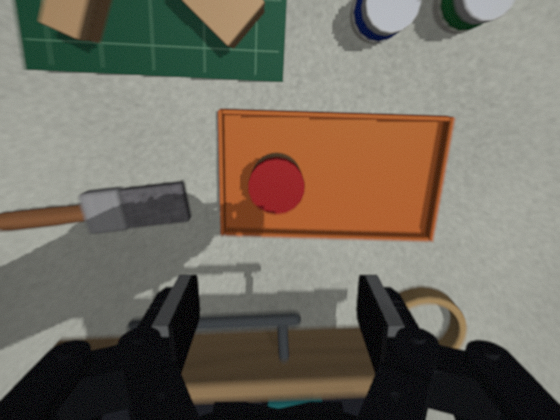

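Call:
send_rows:
  moves: [-60, 4, 0, -1, -120, 8, 0, -2, -178, 11, 0, -3, -178, 11, 0, -3, -178, 11, 30, -3, -178, 11, 60, -3, -178, 11, 80, -3, -178, 11, 80, -3]

```text
clock: 17.18
tcp_pos: [0.5937, -0.0645, 0.129]
orientation: [-2.16, -2.277, 0.003]
contact_force: [-0.1, -0.4, 0.8]
grip_width: 0.0669
```

```bash
python3 -c "
from h import *
f=grab('wrist','k_w')
go(.5985,-.0645,.112,2.8)
"
```

```text
shift [-0.1  3.8 18.4] turn 0.2 | cur [ 0.5947 -0.0646  0.1304] yaw 3.03 tilt [ 0.001 -0.001 -1.   ] grip 0.0667 F [0.5 0.6 0.6] t 17.23 j7 -0.1
```

View pics/k_w.png

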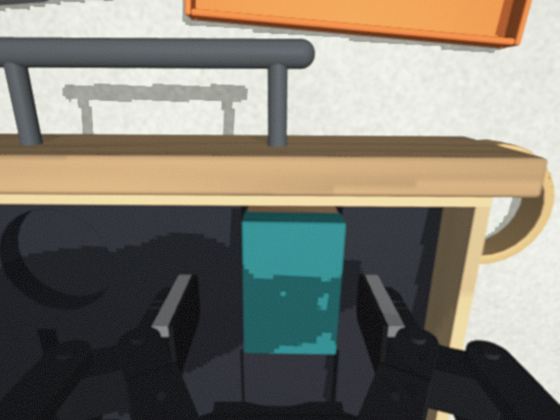

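Call:
send_rows:
  moves: [0, 4, 10, 0, 0, 4, 16, 0, 0, 4, 18, 0, 0, 4, 18, 0, 0, 4, 18, 0]

```text
clock: 17.85
tcp_pos: [0.5992, -0.0653, 0.1131]
orientation: [2.163, 2.278, 0.0]
contact_force: [0.1, -0.6, 0.5]
grip_width: 0.0664
```

```bash
python3 -c "
from h import *
go(.5985,-.0645,.112,2.8)
"
```

```text
shift [ 0.8 -0.7  1.1] turn 0.2 | cur [ 0.5992 -0.0653  0.1131] yaw 2.97 tilt [-0.  0. -1.] grip 0.0664 F [ 0.1 -0.6  0.5] t 17.85 j7 -0.11
```

Call:
send_rows:
  moves: [0, 0, 1, 0, 0, 0, 1, 0, 0, 0, 1, 0, 0, 0, 1, 0, 0, 0, 1, 0, 0, 0, 1, 0]
  hand: 0.7

```text
clock: 18.6
tcp_pos: [0.5992, -0.0653, 0.112]
orientation: [2.163, 2.278, 0.0]
contact_force: [0.2, 0.1, 3.0]
grip_width: 0.0413
```

Call:
send_rows:
  moves: [0, 0, -3, 0, 0, 0, -10, 0, 0, 0, -20, 0, 0, 0, -35, 0, 0, 0, -60, 0, 0, 0, -90, 0, 0, 0, -90, 0]

```text
clock: 19.48
tcp_pos: [0.601, -0.0652, 0.2055]
orientation: [2.16, 2.275, 0.006]
contact_force: [-0.1, 0.4, 0.0]
grip_width: 0.0414
```

```bash
python3 -c "
from h import *
f=grab('wrist','l_w')
go(.68,.111,.20,0)
"
```

```text
shift [171.9  89.1   3.9] turn 3.0 | cur [ 0.5999 -0.0653  0.2037] yaw 2.97 tilt [-0.     0.003 -1.   ] grip 0.0416 F [ 0.1 -0.1 -1. ] t 19.52 j7 -0.07
```

View pics/l_w.png

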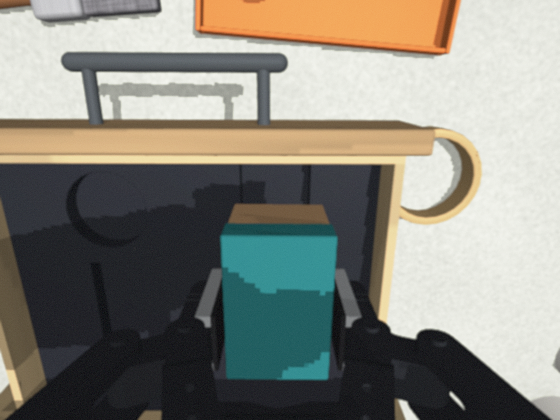

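Call:
send_rows:
  moves: [60, 30, 0, 1, 120, 60, 0, 2, 172, 89, 0, 3, 172, 89, 0, 3, 172, 89, 50, 3, 172, 89, 100, 3, 172, 89, 135, 3, 172, 89, 155, 3]

```text
clock: 20.52
tcp_pos: [0.6772, 0.1098, 0.044]
orientation: [-2.221, -2.219, 0.006]
contact_force: [-0.5, -0.3, 0.4]
grip_width: 0.0416
```

Call:
send_rows:
  moves: [0, 0, 5, 0, 0, 0, 10, 0, 0, 0, 14, 0, 0, 0, 17, 0, 0, 0, 19, 0, 0, 0, 20, 0, 0, 0, 20, 0]

```text
clock: 21.4
tcp_pos: [0.679, 0.1111, 0.0268]
orientation: [2.222, 2.221, -0.0]
contact_force: [-0.0, 0.7, -1.0]
grip_width: 0.0417
```

```bash
python3 -c "
from h import *
f=grab('wrist','m_w')
go(.68,.111,.022,0)
"
```

```text
shift [-0.1  0.9  4.9] turn -0.0 | cur [0.6791 0.1111 0.0269] yaw -0.03 tilt [ 0.  0. -1.] grip 0.0415 F [-0.4  0.1 -0.3] t 21.45 j7 -0.46
```

View pics/m_w.png

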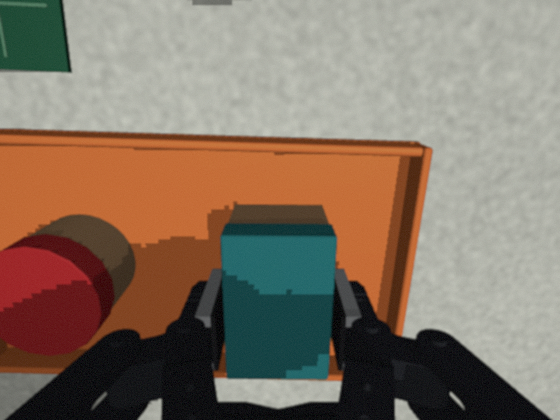

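Call:
send_rows:
  moves: [0, 0, 1, 0, 0, 0, 2, 0, 0, 0, 3, 0, 0, 0, 4, 0, 0, 0, 4.6, 0, 0, 0, 5.2, 0, 0, 0, 5.6, 0, 0, 0, 5.6, 0]

```text
clock: 22.45
tcp_pos: [0.679, 0.1111, 0.022]
orientation: [2.222, 2.221, -0.0]
contact_force: [-3.4, -0.4, 6.2]
grip_width: 0.0417
```

Contact on the tray floor; release, rise and look towards the mat.

Call:
send_rows:
  moves: [0, 0, -0.5, 0, 0, 0, -0.5, 0, 0, 0, -0.5, 0, 0, 0, -0.5, 0, 0, 0, -30, 0, 0, 0, -90, 0, 0, 0, -150, 0, 0, 0, -200, 0]
  hand: 0.3

```text
clock: 23.45
tcp_pos: [0.6793, 0.1112, 0.2239]
orientation: [2.221, 2.22, 0.002]
contact_force: [0.5, -0.3, 0.5]
grip_width: 0.06
```

```bash
python3 -c "
from h import *
f=grab('wrist','n_w')
go(.5,.11,.30,0)
"
```

```text
shift [  -2.2 -181.7  -70.6] turn -0.0 | cur [0.6825 0.1122 0.2316] yaw -0.05 tilt [ 0.003  0.012 -1.   ] grip 0.0598 F [1.5 0.9 4.9] t 23.5 j7 -0.39
```

View pics/n_w.png

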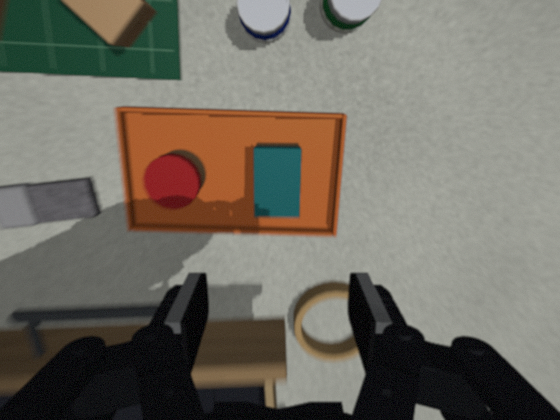

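Call:
send_rows:
  moves: [0, -60, -70, 0, 0, -120, -100, 0, 0, -180, -110, 0, 0, -180, -110, 0, 0, -180, -110, 0, 0, -180, -110, 0]

```text
clock: 24.25
tcp_pos: [0.4996, 0.111, 0.331]
orientation: [2.222, 2.22, 0.0]
contact_force: [0.0, -0.2, -0.2]
grip_width: 0.0596
```

Run:
```python
from seg import *
f=grab('wrist','o_w')
go(.5,.11,.30,0)
for b in seg(f,(10,90,110),(22,160,255),.043,minA=200): print(b)
t=grab('top','o_t')
for b in seg(t,(10,90,110),(22,160,255),.043,roi=(150,180,235,265)): print("top",b)
```

```text
shift [-1.   0.3 30.6] turn -0.1 | cur [0.4997 0.111  0.3306] yaw -0.06 tilt [ 0. -0. -1.] grip 0.0595 F [-0.9 -0.8 -0.3] t 24.3 j7 -0.4
((209, 292, 139, 18), 0.499, -0.0803, 186.8, 19.2, 2.8)
((390, 247, 96, 57), 0.7175, -0.0566, 118.2, 83.9, 44.9)
((130, 177, 69, 14), 0.362, 0.083, 83.4, 12.3, 3.5)
((300, 102, 181, 101), 0.6277, 0.1175, 199.5, 113.4, -1.9)
((281, 0, 60, 54), 0.5354, 0.2588, 60.6, 34.4, -42.9)
((190, 0, 43, 50), 0.4298, 0.2594, 52.2, 29.3, 66.0)
top ((191, 228, 25, 17), 0.4323, 0.2672, 70.1, 27.8, 66.2)
top ((163, 196, 18, 18), 0.5314, 0.3637, 46.7, 45.3, 19.0)
top ((195, 191, 22, 22), 0.5377, 0.2602, 61.8, 39.5, -44.6)
```

View pics/o_w.png

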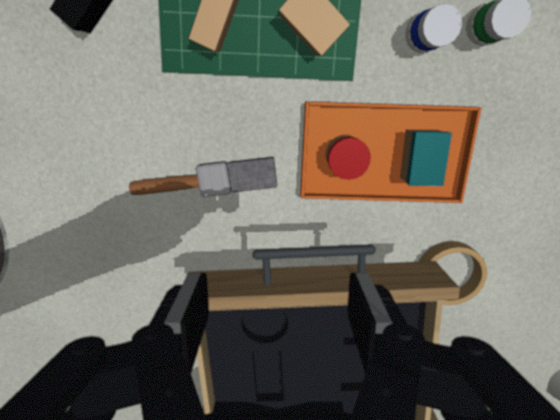

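Call:
send_rows:
  moves: [60, 0, 0, 0, 110, 0, 0, 0, 110, 0, 0, 0, 110, 0, 0, 0]

```text
clock: 24.85
tcp_pos: [0.4996, 0.2205, 0.3303]
orientation: [-2.222, -2.22, 0.002]
contact_force: [0.1, 0.8, -0.2]
grip_width: 0.0596
```

Run:
```python
from seg import *
f=grab('wrist','p_w')
go(.5,.11,.30,0)
for b in seg(f,(10,90,110),(22,160,255),.043,minA=200): print(b)
```

```text
shift [-109.8    0.5   30.6] turn -0.1 | cur [0.4997 0.2198 0.3305] yaw -0.13 tilt [-0.001 -0.001 -1.   ] grip 0.0594 F [-0.5 -1.1 -0.1] t 24.9 j7 -0.63
((196, 377, 167, 18), 0.4999, -0.1135, 244.2, 20.2, 3.4)
((146, 255, 58, 15), 0.3646, 0.0877, 76.7, 14.1, 6.5)
((280, 92, 63, 63), 0.5376, 0.2621, 63.2, 40.7, -44.3)
((197, 84, 47, 67), 0.4333, 0.2686, 71.7, 30.1, 65.8)
((282, 0, 53, 55), 0.531, 0.3634, 46.5, 46.1, -70.1)
```

View pics/p_w.png

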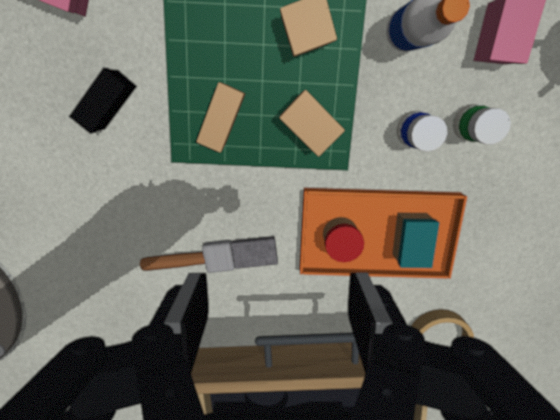

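Call:
send_rows:
  moves: [-62, 0, 0, -3, -124, 0, 0, -3, -186, 0, 0, -3, -248, 0, 0, -3, -305, 15, 0, -3, -305, 15, 0, -3, -305, 15, 0, -3]

```text
clock: 25.78
tcp_pos: [0.5136, -0.0845, 0.331]
orientation: [-2.165, -2.276, 0.0]
contact_force: [-0.8, -0.7, 0.2]
grip_width: 0.0598
```

Run:
```python
from seg import *
f=grab('wrist','q_w')
go(.5,-.09,.30,2.8)
np.savez("q.npz",mtx=f["mtx"],world_to_cam=f["world_to_cam"],img=f["img"])
im=f["img"].astype(float); cv2.imwrite("pics/q2.png",cv2.resize(np.clip(im[110:320,190:510,::-1]*2.5,0,255).astype(np.uint8),None,fx=2.5,fy=2.5,interpolation=cv2.INTER_CUBIC))
```

```text
shift [ -5.9 -14.   31.1] turn 0.2 | cur [ 0.5136 -0.0834  0.3311] yaw 2.98 tilt [ 0. -0. -1.] grip 0.0599 F [ 0.3 -0.3 -0.7] t 25.82 j7 0.05
```

View pics/q2.png

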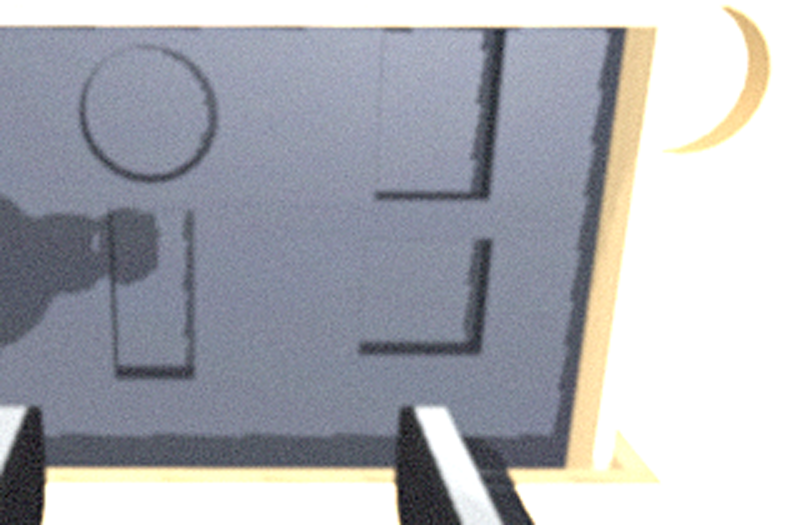

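Run:
```python
from seg import *
f=dict(np.load("q.npz"))
def w(p): return ray(f,np.array(p)/2.5+[190,110],.108)[:,:2].round(4)
for n,p in dict(slim=[(110,208),(192,208),(194,378),(116,378)],square=[(364,239),(492,239),(480,353),(360,353)],oblong=[(380,30),(504,30),(490,198),(376,198)],roundd=[(81,112),(217,112),(149,44),(149,181)]).items():
    P=w(p);print(n,P.tolist(),P.mean(0),[np.linalg.norm(P[i]-P[(i+1)%4]).round(4) for i in range(4)])
ex=np.array([.049,-.9988])
```

```text
slim [[0.4696, -0.1089], [0.5034, -0.1072], [0.5073, -0.1848], [0.473, -0.1865]] [ 0.488325 -0.14685 ] [np.float64(0.0338), np.float64(0.0777), np.float64(0.0343), np.float64(0.0777)]
square [[0.5756, -0.1172], [0.6289, -0.1146], [0.6312, -0.1667], [0.579, -0.1692]] [ 0.603675 -0.141925] [np.float64(0.0534), np.float64(0.0522), np.float64(0.0523), np.float64(0.0521)]
oblong [[0.5734, -0.0321], [0.6214, -0.0297], [0.6256, -0.097], [0.5788, -0.0993]] [ 0.5998   -0.064525] [np.float64(0.0481), np.float64(0.0674), np.float64(0.0469), np.float64(0.0674)]
roundd [[0.4577, -0.0696], [0.5118, -0.067], [0.4841, -0.0417], [0.4854, -0.0966]] [ 0.48475  -0.068725] [np.float64(0.0542), np.float64(0.0375), np.float64(0.0549), np.float64(0.0387)]
```

Run:
```python
from seg import *
go(.5376,.2615,.15,45.7)
t=grab('top')
for b in seg(t,(10,90,110),(22,160,255),.043,roi=(150,180,235,265)): print("top",b)
s=grab('side')
K=lambda p:ray(s,[p],.0).round(3)
print("glue base",K((150,325)),"blue",K((172,282)),"green",K((147,275)))
```

```text
shift [343.1  41.9 181.3] turn -42.7 | cur [ 0.5136 -0.0834  0.3311] yaw 2.98 tilt [ 0. -0. -1.] grip 0.0599 F [ 0.3 -0.3 -0.7] t 25.82 j7 0.05
top ((191, 228, 25, 17), 0.4327, 0.2672, 70.3, 27.9, 65.8)
top ((163, 195, 18, 19), 0.5313, 0.3637, 46.5, 45.3, 19.0)
top ((195, 191, 22, 22), 0.5377, 0.2602, 61.8, 39.4, -44.6)
glue base [[0.644 0.374 0.   ]] blue [[0.667 0.261 0.   ]] green [[0.733 0.268 0.   ]]
```

Call:
send_rows:
  moves: [60, 8, 0, -8, 120, 15, 0, -16, 180, 22, 0, -24, 240, 30, 20, -32, 300, 38, 80, -40, 343, 42, 140, -42.7, 343, 42, 180, -42.7, 343, 42, 180, -42.7]

```text
clock: 26.92
tcp_pos: [0.5345, 0.2619, 0.1474]
orientation: [-1.176, -2.907, 0.008]
contact_force: [-0.5, -0.1, 0.7]
grip_width: 0.0599
```

Run:
```python
from seg import *
f=grab('wrist','r_w')
go(.5376,.2615,.021,45.7)
for b in seg(f,(10,90,90),(22,160,255),.043,minA=200): print(b)
```

```text
shift [ -1.4   1.6 128. ] turn 0.1 | cur [0.536  0.2616 0.149 ] yaw 45.84 tilt [ 0.002 -0.004 -1.   ] grip 0.0597 F [ 0.9  0.8 -0.3] t 26.98 j7 0.0
((254, 167, 60, 87), 0.5378, 0.2629, 64.2, 41.4, -43.6)
((119, 52, 120, 83), 0.4339, 0.2699, 72.5, 29.9, 65.7)
((341, 50, 102, 99), 0.5315, 0.3646, 47.7, 47.0, 19.0)
```

View pics/r_w.png

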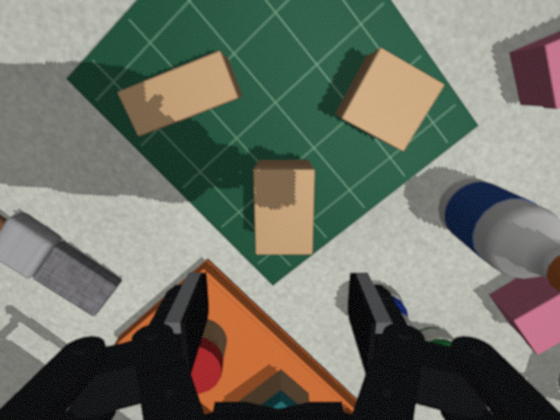

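Call:
send_rows:
  moves: [0, 0, 50, 0, 0, 0, 90, 0, 0, 0, 110, 0, 0, 0, 122, 0, 0, 0, 127, 0, 0, 0, 127, 0, 0, 0, 127, 0]

```text
clock: 27.85
tcp_pos: [0.5387, 0.2613, 0.0252]
orientation: [1.185, 2.908, 0.002]
contact_force: [0.1, 1.1, 0.4]
grip_width: 0.0596
```

Run:
```python
from seg import *
f=grab('wrist','s_w')
go(.5377,.2622,.021,45.7)
```

```text
shift [1.4 0.  4.1] turn -0.0 | cur [0.5387 0.2612 0.0251] yaw 45.67 tilt [-0.001  0.001 -1.   ] grip 0.0601 F [ 0.7  0.5 -0.3] t 27.9 j7 -0.09
```

View pics/s_w.png

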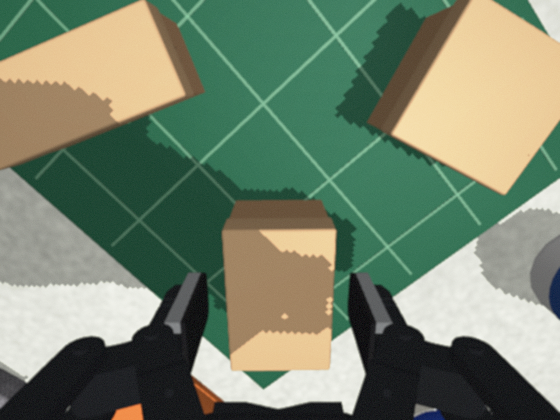

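Call:
send_rows:
  moves: [1, 0, 2, 0, 1, 0, 4, 0, 1, 0, 4, 0]

```text
clock: 28.28
tcp_pos: [0.5372, 0.2615, 0.02]
orientation: [-1.185, -2.909, 0.001]
contact_force: [0.3, 0.4, 0.5]
grip_width: 0.0598
```

Call:
send_rows:
  moves: [0, 0, 0, 0, 0, 0, 0, 0, 0, 0, 0, 0, 0, 0, 0, 0, 0, 0, 0, 0, 0, 0, 0, 0]
  hand: 0.7

```text
clock: 29.02
tcp_pos: [0.5375, 0.2617, 0.0203]
orientation: [1.185, 2.909, 0.0]
contact_force: [-0.1, 0.2, 0.4]
grip_width: 0.0413
```

Call:
send_rows:
  moves: [0, 0, -5, 0, 0, 0, -20, 0, 0, 0, -50, 0, 0, 0, -100, 0, 0, 0, -150, 0, 0, 0, -190, 0, 0, 0, -190, 0, 0, 0, -190, 0]

```text
clock: 30.02
tcp_pos: [0.537, 0.2613, 0.2104]
orientation: [1.185, 2.909, -0.0]
contact_force: [-0.3, 0.7, -1.1]
grip_width: 0.0417
```

Run:
```python
from seg import *
f=grab('wrist','t_w')
go(.5993,-.0648,.20,2.8)
```

```text
shift [-272.5 -189.3    9.7] turn 42.9 | cur [0.5367 0.261  0.2095] yaw 45.67 tilt [ 0.    -0.002 -1.   ] grip 0.0416 F [ 0.7 -0.1 -1. ] t 30.07 j7 0.04
```

View pics/t_w.png

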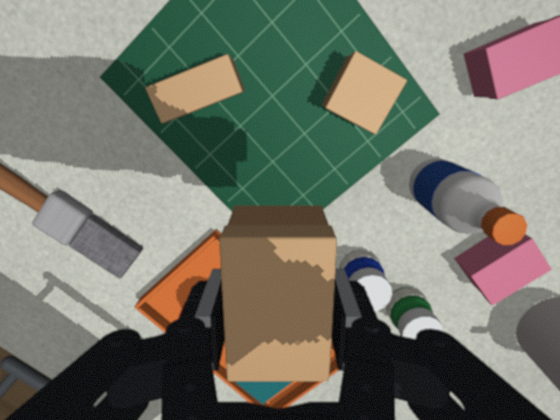

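```bash
cat >> seg.py <<'E'
def held(f,px,off):
    "held box top corners px; off=TCP z - bottom z"
    o=r.get_obs();R=Ro.from_rotvec(o["orientation"]).as_matrix()
    P=ray(f,px,o["tcp_pos"][2]-off+.04)
    q=(P-o["tcp_pos"])@R*1000
    print("held corners tool mm",q.round(1)[:,:2].tolist(),"mean",q.mean(0).round(1))
E
python3 - <<'E'
from seg import *
f=grab('wrist')
held(f,[(220,237),(336,237),(332,380),(226,380)],.0173)
E
```

```text
held corners tool mm [[31.8, -20.2], [31.8, 20.7], [-31.2, 22.2], [-31.2, -21.0]] mean [  0.3   0.4 -22.7]
```

Call:
send_rows:
  moves: [-45, -31, 0, 7, -90, -62, 0, 14, -136, -94, 0, 21, -181, -126, 0, 28, -226, -157, 0, 35, -272, -189, 0, 43, -272, -189, 0, 43, -272, -189, 0, 43]

```text
clock: 31.12
tcp_pos: [0.5992, -0.0631, 0.209]
orientation: [-2.167, -2.272, 0.001]
contact_force: [0.4, -0.3, -1.3]
grip_width: 0.0415
```

Run:
```python
from seg import *
f=grab('wrist','u_w')
go(.5993,-.0648,.15,2.8)
```

```text
shift [-2.7 -0.1 59.3] turn 0.0 | cur [ 0.5993 -0.0621  0.2093] yaw 2.81 tilt [ 0.001 -0.002 -1.   ] grip 0.042 F [0.5 0.3 0.3] t 31.18 j7 -0.05
```

View pics/u_w.png

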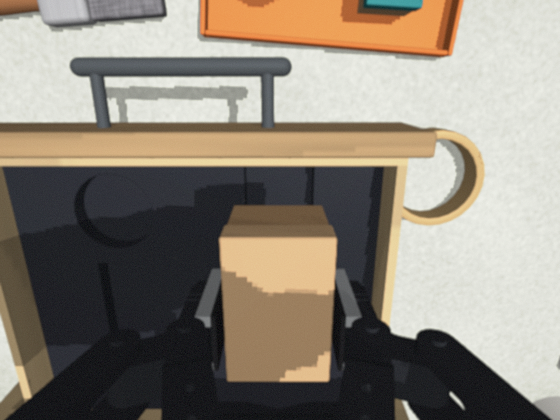

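Call:
send_rows:
  moves: [-2.5, 0, 30, 0, -2.5, 0, 55, 0, -2.5, 0, 70, 0, -2.5, 0, 77, 0, -2.5, 0, 77, 0, -2.5, 0, 77, 0]

```text
clock: 31.92
tcp_pos: [0.6007, -0.066, 0.1341]
orientation: [2.168, 2.272, 0.002]
contact_force: [0.2, -0.0, 0.8]
grip_width: 0.0418
```

Run:
```python
from seg import *
f=grab('wrist','v_w')
go(.5993,-.0648,.1113,2.8)
P=np.array([.5993,-.0648]);c=np.array([.0489,-.9988]);n=np.array([.9988,.0489])
print(proj(f,[(*(P+s*c*.0345+t*n*.0235),.108) for s in(-1,1) for t in(-1,1)]).round(0).tolist())
im=f["img"].astype(float); cv2.imwrite("pics/v2.png",cv2.resize(np.clip(im[140:420,100:420,::-1]*2.5,0,255).astype(np.uint8),None,fx=2.1,fy=2.1))
```

```text
shift [ 1.4 -1.3 22.8] turn -0.1 | cur [ 0.6006 -0.0661  0.1341] yaw 2.67 tilt [-0.     0.002 -1.   ] grip 0.0415 F [ 0.  -1.  -0.1] t 31.98 j7 -0.08
[[225.0, 190.0], [324.0, 190.0], [231.0, 315.0], [319.0, 314.0]]
```

View pics/v2.png

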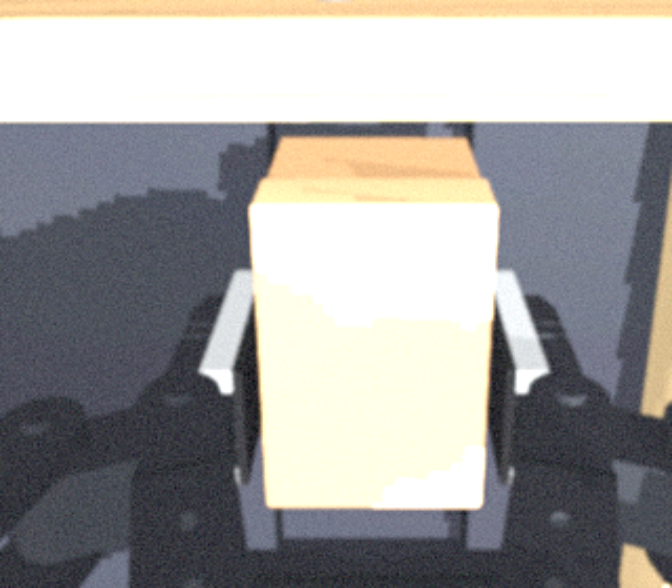

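Call:
send_rows:
  moves: [1.4, -1.3, 2, 0, 1.4, -1.3, 4, 0, 1.4, -1.3, 6, 0, 1.4, -1.3, 6, 0, 1.4, -1.3, 6, 0]

```text
clock: 32.6
tcp_pos: [0.5987, -0.0648, 0.1272]
orientation: [2.169, 2.273, 0.0]
contact_force: [-0.1, -0.2, 0.4]
grip_width: 0.0416
```

Run:
```python
from seg import *
go(.5993,-.0648,.1113,2.8)
```

```text
shift [ 0.   0.6 15.9] turn -0.1 | cur [ 0.5987 -0.0648  0.1272] yaw 2.67 tilt [ 0.  0. -1.] grip 0.0416 F [-0.1 -0.2  0.4] t 32.6 j7 -0.08
```

Bottom at 0.110 just above insert. Descend in small steps.

Call:
send_rows:
  moves: [0, 0.5, 1, 0, 0, 0.5, 2, 0, 0, 0.5, 3, 0, 0, 0.5, 4, 0, 0, 0.5, 5, 0, 0, 0.5, 5, 0]

```text
clock: 33.35
tcp_pos: [0.599, -0.0648, 0.1221]
orientation: [-2.169, -2.273, 0.0]
contact_force: [-0.3, -0.0, -0.3]
grip_width: 0.0417
```

Bottom at 0.105, in the pocket with no contact force.

Call:
send_rows:
  moves: [0, 0, 1.5, 0, 0, 0, 3, 0, 0, 0, 4.5, 0, 0, 0, 6, 0, 0, 0, 7.5, 0, 0, 0, 9, 0, 0, 0, 9, 0]

```text
clock: 34.22
tcp_pos: [0.599, -0.0648, 0.113]
orientation: [-2.169, -2.273, 0.0]
contact_force: [0.4, -0.6, -1.1]
grip_width: 0.0413
```

Call:
send_rows:
  moves: [0, 0, 0.5, 0, 0, 0, 1, 0, 0, 0, 1.5, 0, 0, 0, 2, 0, 0, 0, 2, 0]

```text
clock: 34.85
tcp_pos: [0.5992, -0.0648, 0.1113]
orientation: [2.169, 2.273, 0.0]
contact_force: [-0.5, 0.4, 0.5]
grip_width: 0.0413
```

Call:
send_rows:
  moves: [0, 0, 0.4, 0, 0, 0, 0.8, 0, 0, 0, 1, 0, 0, 0, 1, 0]

```text
clock: 35.35
tcp_pos: [0.5992, -0.0648, 0.1112]
orientation: [2.169, 2.272, -0.0]
contact_force: [-3.5, -0.5, 9.2]
grip_width: 0.0417
```

Call:
send_rows:
  moves: [0, 0, -0.8, 0, 0, 0, -0.8, 0, 0, 0, -0.8, 0, 0, 0, -0.8, 0, 0, 0, -20, 0, 0, 0, -60, 0, 0, 0, -120, 0, 0, 0, -140, 0]
  hand: 0.3

```text
clock: 36.35
tcp_pos: [0.6013, -0.0646, 0.2561]
orientation: [2.165, 2.268, 0.008]
contact_force: [0.4, 0.1, 1.1]
grip_width: 0.0599
```

Call:
send_rows:
  moves: [-30, -60, -70, 0, -30, -60, -70, 0, -30, -60, -70, 0, -30, -60, -70, 0]

```text
clock: 36.85
tcp_pos: [0.5408, -0.097, 0.3203]
orientation: [2.168, 2.273, 0.001]
contact_force: [-0.4, -0.0, -0.4]
grip_width: 0.0597
```

Run:
```python
from seg import *
f=grab('wrist','w_w')
for b in seg(f,(10,90,80),(22,170,255),.134,minA=200): print(b)
t=grab('top','w_t')
for b in seg(t,(10,90,110),(22,160,255),.043,roi=(150,180,235,265)): print("top",b)
go(.4333,.2685,.20,-24)
```

```text
((318, 111, 50, 73), 0.5961, -0.0643, 64.0, 41.1, -87.4)
((104, 78, 384, 89), 0.5587, -0.0181, 331.4, 73.6, -9.4)
((274, 0, 198, 35), 0.6096, 0.0409, 155.6, 24.4, 2.6)
top ((191, 228, 25, 17), 0.4326, 0.2671, 70.1, 28.0, 65.8)
top ((163, 196, 18, 18), 0.5314, 0.3637, 46.7, 45.3, 19.0)
shift [369.8 -89.5 119.6] turn 26.8 | cur [ 0.5406 -0.0967  0.3192] yaw 2.75 tilt [ 0.001 -0.002 -1.   ] grip 0.0596 F [-0.5 -0.4  0.1] t 36.95 j7 0.06
```

View pics/w_w.png

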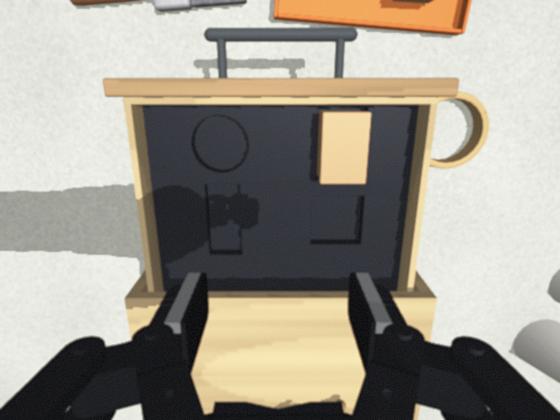

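Call:
send_rows:
  moves: [60, -15, 0, 5, 120, -30, 0, 10, 180, -45, 0, 15, 240, -60, 20, 20, 300, -75, 60, 25, 350, -85, 110, 26.8, 370, -90, 160, 26.8, 370, -90, 170, 26.8]

```text
clock: 37.95
tcp_pos: [0.43, 0.27, 0.1463]
orientation: [-2.63, -1.714, 0.009]
contact_force: [0.2, -0.3, 0.9]
grip_width: 0.0602
```

Run:
```python
from seg import *
f=grab('wrist','x_w')
go(.4333,.2685,.021,-24)
for b in seg(f,(10,90,90),(22,160,255),.043,minA=200): print(b)
```

```text
shift [  1.6   4.4 123.8] turn 0.2 | cur [0.4296 0.2691 0.1449] yaw -23.85 tilt [-0.006 -0.006 -1.   ] grip 0.0599 F [-1.4  0.4 -1.3] t 38.0 j7 -1.3
((266, 380, 65, 29), 0.3769, 0.1067, 54.5, 18.1, 5.3)
((485, 259, 60, 52), 0.5653, 0.1491, 42.3, 31.2, 26.0)
((261, 151, 44, 103), 0.4341, 0.2722, 75.0, 29.2, 65.9)
((315, 0, 110, 64), 0.5309, 0.3646, 47.4, 45.3, 18.8)
```

View pics/x_w.png

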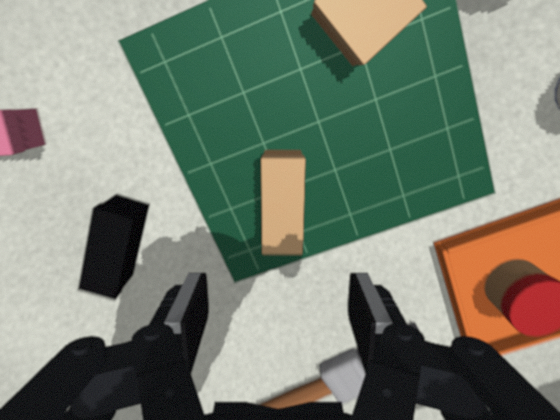

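Call:
send_rows:
  moves: [1, 2, 50, 0, 1, 2, 85, 0, 1, 2, 95, 0, 1, 2, 95, 0, 1, 2, 95, 0]

```text
clock: 38.62
tcp_pos: [0.4366, 0.2687, 0.0566]
orientation: [-2.637, -1.708, -0.004]
contact_force: [0.4, 0.3, 0.5]
grip_width: 0.0597
```

Run:
```python
from seg import *
f=grab('wrist','y_w')
go(.4335,.2688,.0205,-24)
```

```text
shift [-1.1 -3.  36.1] turn -0.1 | cur [0.4366 0.2686 0.0566] yaw -24.14 tilt [ 0.002  0.001 -1.   ] grip 0.0597 F [ 0.5 -0.3  0.8] t 38.67 j7 -1.39
```

View pics/y_w.png

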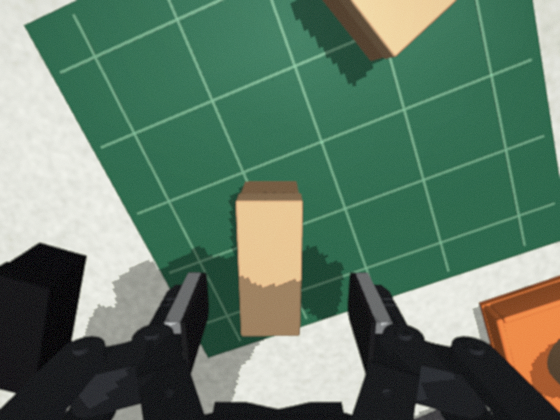

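Call:
send_rows:
  moves: [-1, -3, 12, 0, -1, -3, 24, 0, -1, -3, 32, 0, -1, -3, 36, 0, -1, -3, 36, 0, -1, -3, 36, 0]

```text
clock: 39.42
tcp_pos: [0.4327, 0.2684, 0.0194]
orientation: [-2.637, -1.708, -0.001]
contact_force: [0.4, 0.5, -0.3]
grip_width: 0.0599
```

Run:
```python
from seg import *
f=grab('wrist','z_w')
go(.4335,.2688,.0205,-24)
held(f,[(230,215),(310,215),(305,380),(237,380)],.0175)
```

```text
shift [ 0.7  0.5 -1. ] turn -0.1 | cur [0.4327 0.2684 0.0195] yaw -24.13 tilt [ 0.  0. -1.] grip 0.0599 F [-0.1 -0.3  0.4] t 39.48 j7 -1.43
held corners tool mm [[40.6, -16.1], [40.5, 11.5], [-30.6, 11.4], [-30.5, -16.3]] mean [  5.   -2.4 -22.5]
```

View pics/z_w.png

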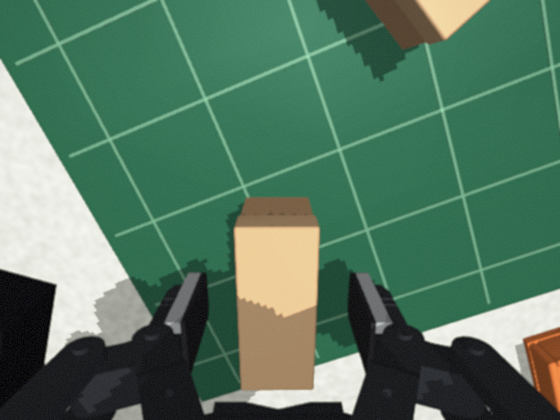

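Run:
```python
from seg import *
f=grab('wrist')
held(f,[(235,227),(320,227),(314,389),(241,389)],.0165)
```

```text
held corners tool mm [[36.5, -14.4], [36.5, 15.0], [-34.3, 15.0], [-34.2, -14.7]] mean [  1.1   0.2 -23.5]
```

Call:
send_rows:
  moves: [0, 0, -1, 0, 0, 0, -1, 0]

```text
clock: 39.78
tcp_pos: [0.4327, 0.2683, 0.0204]
orientation: [2.637, 1.708, 0.001]
contact_force: [-0.2, -1.0, 0.2]
grip_width: 0.0599
```

Call:
send_rows:
  moves: [0, 0, 0, 0, 0, 0, 0, 0, 0, 0, 0, 0, 0, 0, 0, 0, 0, 0, 0, 0, 0, 0, 0, 0]
  hand: 0.85

```text
clock: 40.52
tcp_pos: [0.4326, 0.2683, 0.0203]
orientation: [2.637, 1.708, 0.0]
contact_force: [0.9, -0.2, 2.7]
grip_width: 0.0298
```

Call:
send_rows:
  moves: [0, 0, -5, 0, 0, 0, -20, 0, 0, 0, -50, 0, 0, 0, -100, 0, 0, 0, -150, 0, 0, 0, -190, 0, 0, 0, -190, 0, 0, 0, -190, 0]

```text
clock: 41.52
tcp_pos: [0.4321, 0.2678, 0.2101]
orientation: [2.636, 1.708, -0.001]
contact_force: [-0.3, 0.1, -0.6]
grip_width: 0.0295
```

Run:
```python
from seg import *
f=grab('wrist','aa_w')
go(.4885,-.1467,.20,2.8)
```

```text
shift [-354.9  221.1    9.8] turn -26.9 | cur [0.4318 0.2676 0.2094] yaw -24.12 tilt [-0.002 -0.001 -1.   ] grip 0.0294 F [-0.4  0.6  0.3] t 41.58 j7 -1.25
```

View pics/aa_w.png

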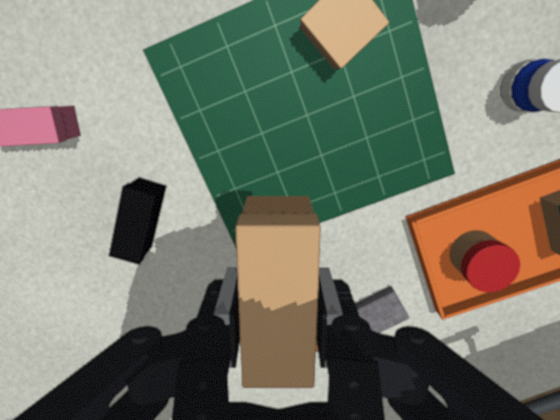

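Call:
send_rows:
  moves: [-50, 31, 0, -4, -101, 63, 0, -8, -152, 94, 0, -12, -203, 126, 0, -16, -254, 158, 0, -20, -305, 190, 0, -24, -356, 221, 0, -27, -356, 221, 0, -27]

```text
clock: 42.58
tcp_pos: [0.4873, -0.1523, 0.2084]
orientation: [-2.173, -2.266, 0.004]
contact_force: [-0.2, 2.0, -0.4]
grip_width: 0.0298
```

Call:
send_rows:
  moves: [0, 0, 30, 0, 0, 0, 55, 0, 0, 0, 70, 0, 0, 0, 75, 0, 0, 0, 75, 0, 0, 0, 75, 0]

```text
clock: 43.32
tcp_pos: [0.4893, -0.147, 0.136]
orientation: [2.164, 2.276, 0.001]
contact_force: [-0.6, -0.5, 0.1]
grip_width: 0.0295
```

Run:
```python
from seg import *
f=grab('wrist','ab_w')
go(.4885,-.1475,.1113,2.8)
im=f["img"].astype(float); cv2.imwrite("pics/ab2.png",cv2.resize(np.clip(im[140:420,100:420,::-1]*2.5,0,255).astype(np.uint8),None,fx=2.1,fy=2.1))
```

```text
shift [-0.4 -0.8 24.7] turn 0.1 | cur [ 0.4893 -0.1471  0.136 ] yaw 2.87 tilt [-0.001  0.001 -1.   ] grip 0.0297 F [-0.1 -1.   0. ] t 43.38 j7 0.09
```

View pics/ab2.png

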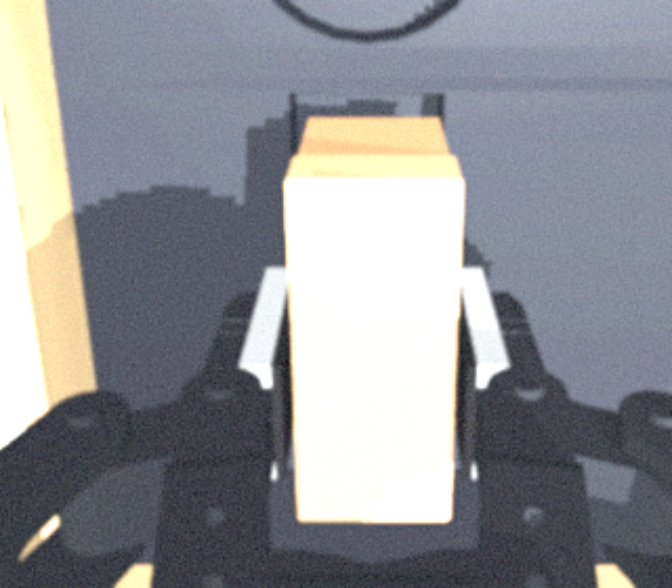

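Run:
```python
from seg import *
f=grab('wrist')
q=lambda p:np.array(p)/2.1+[100,140]
o=r.get_obs();R=Ro.from_rotvec(o["orientation"]).as_matrix()
z=o["tcp_pos"][2]
for n,p,h in [("boxbot",[(307,117),(445,117)],z-.0173),("pocket",[(292,95),(444,95)],.108)]:
    print(n,((ray(f,q(p),h)-o["tcp_pos"])@R*1000).round(1)[:,:2].tolist())
```

```text
boxbot [[35.6, -13.9], [35.6, 15.8]]
pocket [[37.7, -18.1], [37.6, 16.4]]
```

Call:
send_rows:
  moves: [-0.4, -1.6, 2, 0, -0.4, -1.6, 5, 0, -0.4, -1.6, 8, 0, -0.4, -1.6, 8, 0, -0.4, -1.6, 8, 0]

```text
clock: 44.05
tcp_pos: [0.4872, -0.1474, 0.1272]
orientation: [-2.165, -2.276, -0.0]
contact_force: [0.2, -0.0, -0.5]
grip_width: 0.0295
```

Run:
```python
from seg import *
f=grab('wrist')
go(.4885,-.1475,.1113,2.8)
im=f["img"].astype(float); cv2.imwrite("pics/ac2.png",cv2.resize(np.clip(im[140:420,100:420,::-1]*2.5,0,255).astype(np.uint8),None,fx=2.1,fy=2.1))
```

```text
shift [-0.1  1.3 15.9] turn 0.1 | cur [ 0.4872 -0.1474  0.1272] yaw 2.87 tilt [ 0.  0. -1.] grip 0.0299 F [-1.1 -0.3 -0.8] t 44.1 j7 0.08
```

View pics/ac2.png

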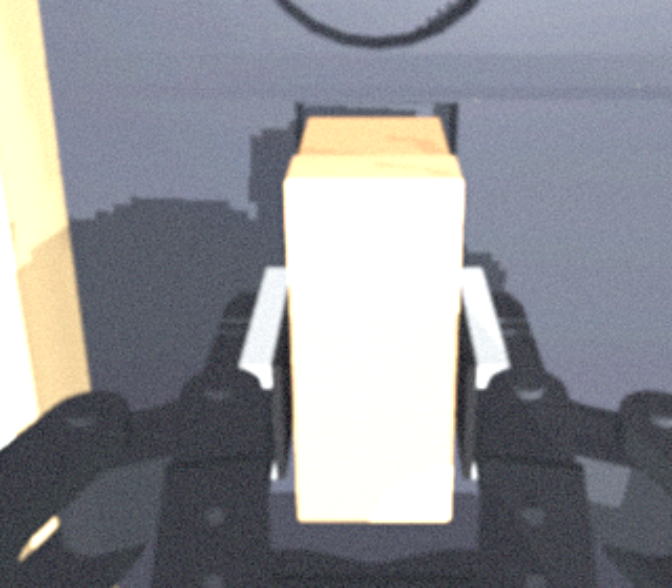

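Call:
send_rows:
  moves: [0, 0, 1, 0, 0, 0, 2, 0, 0, 0, 3, 0, 0, 0, 4, 0, 0, 0, 5, 0, 0, 0, 5, 0]

```text
clock: 44.85
tcp_pos: [0.4871, -0.1475, 0.1221]
orientation: [-2.165, -2.276, 0.0]
contact_force: [0.2, -0.3, -0.2]
grip_width: 0.0293
```

Call:
send_rows:
  moves: [0, 0, 1.5, 0, 0, 0, 3, 0, 0, 0, 4.5, 0, 0, 0, 6, 0, 0, 0, 7.5, 0, 0, 0, 9, 0, 0, 0, 9, 0]

```text
clock: 45.72
tcp_pos: [0.487, -0.1474, 0.1131]
orientation: [-2.165, -2.276, 0.0]
contact_force: [0.8, -0.4, -0.3]
grip_width: 0.0296
```

Call:
send_rows:
  moves: [0, 0, 0.5, 0, 0, 0, 1, 0, 0, 0, 1.5, 0, 0, 0, 2, 0, 0, 0, 2, 0]

```text
clock: 46.35
tcp_pos: [0.4871, -0.1475, 0.1113]
orientation: [2.165, 2.276, -0.0]
contact_force: [-0.4, 0.4, 0.1]
grip_width: 0.0296
```

Call:
send_rows:
  moves: [0, 0, 0.4, 0, 0, 0, 0.8, 0, 0, 0, 1, 0, 0, 0, 1, 0]

```text
clock: 46.85
tcp_pos: [0.4872, -0.1476, 0.1112]
orientation: [2.165, 2.276, -0.0]
contact_force: [-4.7, 1.0, 11.2]
grip_width: 0.0298
```

Call:
send_rows:
  moves: [0, 0, -0.8, 0, 0, 0, -0.8, 0, 0, 0, -0.8, 0, 0, 0, -0.8, 0, 0, 0, -20, 0, 0, 0, -60, 0, 0, 0, -120, 0, 0, 0, -190, 0]
  hand: 0.3

```text
clock: 47.85
tcp_pos: [0.4866, -0.1473, 0.2942]
orientation: [-2.164, -2.276, 0.001]
contact_force: [1.2, -0.3, -0.4]
grip_width: 0.0599
```

Run:
```python
from seg import *
f=grab('wrist','ad_w')
for b in seg(f,(10,90,80),(22,170,255),.134,minA=200): print(b)
t=grab('top','ad_t')
for b in seg(t,(10,90,110),(22,160,255),.043,roi=(140,170,245,275)): print("top",b)
go(.531,.364,.32,19.2)
```

```text
((260, 142, 38, 88), 0.4871, -0.1462, 76.3, 31.3, -87.5)
((388, 49, 62, 87), 0.5851, -0.0752, 76.1, 40.9, -54.1)
((523, 46, 37, 83), 0.6911, -0.0563, 60.6, 25.0, -86.0)
((157, 5, 403, 28), 0.5399, -0.0146, 297.6, 17.4, 3.1)
top ((163, 196, 18, 18), 0.5315, 0.3632, 46.6, 46.1, 19.3)
shift [509.2  65.9 -21.3] turn -16.3 | cur [ 0.4909 -0.148   0.2998] yaw 2.87 tilt [-0.004  0.012 -1.   ] grip 0.0599 F [1.2 0.4 1.1] t 47.95 j7 0.17
```

View pics/ad_w.png

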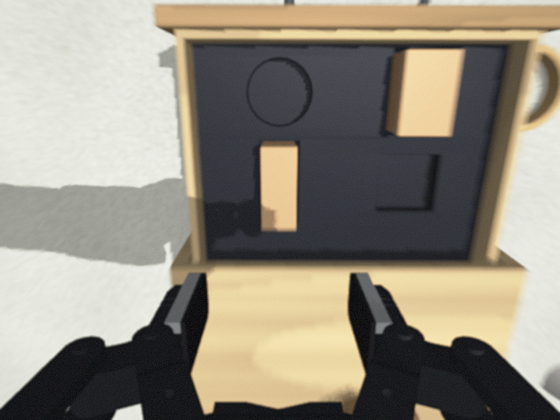

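Call:
send_rows:
  moves: [60, 8, -20, -4, 120, 16, -20, -8, 180, 23, -20, -12, 240, 31, -20, -16, 300, 39, -20, -16, 360, 47, -20, -16, 420, 54, -20, -16, 470, 61, -20, -16]
  hand: 0.22

```text
clock: 48.95
tcp_pos: [0.524, 0.3274, 0.312]
orientation: [-1.825, -2.556, 0.0]
contact_force: [1.1, -0.8, -0.6]
grip_width: 0.0667
```

Run:
```python
from seg import *
go(.531,.364,.16,19.2)
f=grab('wrist','ae_w')
for b in seg(f,(10,90,90),(22,160,255),.043,minA=200): print(b)
```

```text
shift [ 32.3  18.5 152. ] turn -0.3 | cur [0.524  0.3274 0.312 ] yaw 18.93 tilt [ 0.    -0.001 -1.   ] grip 0.0667 F [ 1.1 -0.8 -0.6] t 48.95 j7 -0.52
((67, 279, 66, 21), 0.3619, 0.1012, 82.2, 16.5, 6.4)
((222, 263, 148, 116), 0.6278, 0.1366, 200.4, 118.0, -1.9)
((275, 109, 44, 42), 0.5312, 0.3688, 46.7, 44.2, 18.9)
```

View pics/ae_w.png

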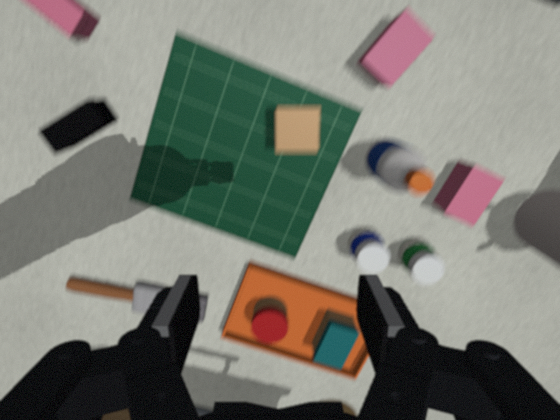

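Call:
send_rows:
  moves: [32, 17, 40, 0, 32, 17, 90, 0, 32, 17, 140, 0, 32, 17, 180, 0, 32, 17, 200, 0, 32, 17, 200, 0, 32, 17, 200, 0]

```text
clock: 49.88
tcp_pos: [0.5311, 0.3617, 0.1145]
orientation: [1.827, 2.555, 0.004]
contact_force: [-0.3, 0.8, 0.5]
grip_width: 0.0665
```

Run:
```python
from seg import *
go(.5313,.3645,.0205,19.2)
f=grab('wrist','af_w')
for b in seg(f,(10,90,90),(22,160,255),.043,minA=200): print(b)
```

```text
shift [ 2.5  0.8 94. ] turn -0.3 | cur [0.5311 0.3617 0.1145] yaw 18.87 tilt [ 0.001  0.003 -1.   ] grip 0.0665 F [-0.3  0.8  0.5] t 49.88 j7 -0.67
((241, 172, 79, 83), 0.5303, 0.3693, 53.4, 47.3, -71.2)
```

View pics/af_w.png

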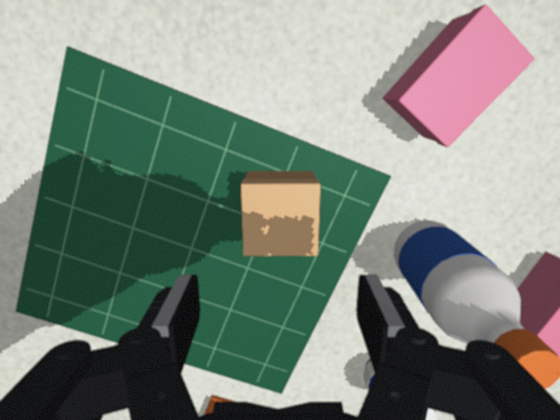

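Run:
```python
from seg import *
f=grab('wrist')
P=ray(f,[(241,184),(321,184),(319,256),(243,256)],.043);print(P.mean(0),P.round(4).tolist())
go(*P.mean(0)[:2],.0205,19.)
```

```text
[0.53248863 0.36541713 0.043     ] [[0.5021, 0.3802, 0.043], [0.5475, 0.3956, 0.043], [0.5632, 0.3508, 0.043], [0.5171, 0.3351, 0.043]]
shift [ 3.1  2.1 94.2] turn -0.1 | cur [0.5312 0.3616 0.1147] yaw 18.86 tilt [ 0.001  0.003 -1.   ] grip 0.0663 F [-0.1  0.3 -0.1] t 49.98 j7 -0.67
```

Call:
send_rows:
  moves: [3, 1, 40, 0, 3, 1, 65, 0, 3, 1, 75, 0, 3, 1, 80, 0, 3, 1, 80, 0, 3, 1, 80, 0]

```text
clock: 50.72
tcp_pos: [0.5308, 0.3644, 0.0338]
orientation: [1.827, 2.555, 0.003]
contact_force: [0.7, 0.0, -0.7]
grip_width: 0.0666
```

Run:
```python
from seg import *
go(.532,.365,.0205,19.)
f=grab('wrist','ag_w')
```

```text
shift [ 0.1  1.3 13.3] turn -0.1 | cur [0.5308 0.3644 0.0338] yaw 18.86 tilt [ 0.001  0.002 -1.   ] grip 0.0666 F [ 0.7  0.  -0.7] t 50.73 j7 -0.73
```

View pics/ag_w.png

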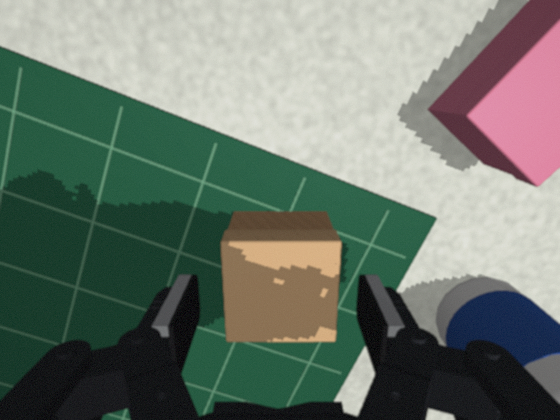

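Call:
send_rows:
  moves: [0, 1, 6, 0, 0, 1, 11, 0, 0, 1, 13, 0, 0, 1, 13, 0, 0, 1, 13, 0]

```text
clock: 51.4
tcp_pos: [0.5312, 0.3643, 0.0197]
orientation: [1.827, 2.556, 0.0]
contact_force: [0.8, 0.9, 0.0]
grip_width: 0.0667
```

Run:
```python
from seg import *
go(.532,.365,.0205,19.)
f=grab('wrist','ah_w')
```

```text
shift [ 0.4  1.  -0.8] turn -0.1 | cur [0.5312 0.3643 0.0197] yaw 18.87 tilt [ 0.  0. -1.] grip 0.0667 F [0.8 0.9 0. ] t 51.4 j7 -0.74
```

View pics/ah_w.png

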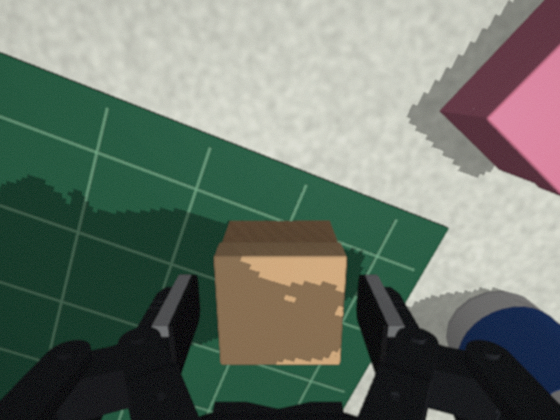

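Run:
```python
from seg import *
f=grab('wrist')
held(f,[(214,256),(347,256),(341,364),(221,364)],.0167)
```

```text
held corners tool mm [[25.1, -22.4], [25.1, 24.9], [-22.2, 25.3], [-22.1, -22.4]] mean [  1.5   1.3 -23.3]
```

Call:
send_rows:
  moves: [0, 0, -0.8, 0, 0, 0, -0.8, 0]

```text
clock: 51.75
tcp_pos: [0.5313, 0.3643, 0.0207]
orientation: [1.827, 2.555, 0.0]
contact_force: [0.0, -0.1, 0.2]
grip_width: 0.0664
```

Call:
send_rows:
  moves: [0, 0, 0, 0, 0, 0, 0, 0, 0, 0, 0, 0, 0, 0, 0, 0, 0, 0, 0, 0, 0, 0, 0, 0]
  hand: 0.65

```text
clock: 52.5
tcp_pos: [0.5313, 0.3644, 0.0206]
orientation: [1.827, 2.556, 0.0]
contact_force: [0.2, -0.0, 2.2]
grip_width: 0.0474
```

Call:
send_rows:
  moves: [0, 0, -5, 0, 0, 0, -20, 0, 0, 0, -50, 0, 0, 0, -100, 0, 0, 0, -150, 0, 0, 0, -190, 0, 0, 0, -190, 0, 0, 0, -190, 0]

```text
clock: 53.5
tcp_pos: [0.5308, 0.3639, 0.2105]
orientation: [1.827, 2.555, -0.001]
contact_force: [-0.1, 0.3, -0.4]
grip_width: 0.0474
```

Run:
```python
from seg import *
f=grab('wrist','ai_w')
go(.6037,-.1415,.20,2.8)
```

```text
shift [-501.5  -94.2   10.2] turn 16.1 | cur [0.5306 0.3636 0.2097] yaw 18.87 tilt [-0.001 -0.002 -1.   ] grip 0.0478 F [ 0.8  0.1 -0.4] t 53.55 j7 -0.62
```

View pics/ai_w.png

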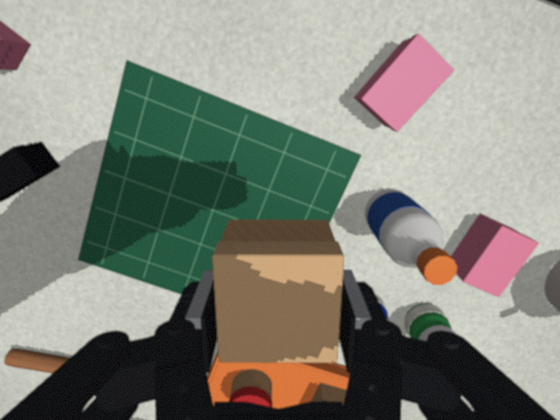

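Call:
send_rows:
  moves: [-58, -11, 0, 2, -116, -22, 0, 4, -174, -33, 0, 6, -232, -43, 0, 8, -290, -54, 0, 10, -348, -65, 0, 12, -406, -76, 0, 14, -455, -85, 0, 16]

```text
clock: 54.55
tcp_pos: [0.5969, -0.0965, 0.209]
orientation: [-2.167, -2.272, 0.003]
contact_force: [-0.2, 1.0, -0.7]
grip_width: 0.0472
```

Run:
```python
from seg import *
go(.6037,-.143,.135,2.8)
```

```text
shift [-46.7   4.8  74. ] turn -0.1 | cur [ 0.5969 -0.0965  0.209 ] yaw 2.73 tilt [-0.    -0.003 -1.   ] grip 0.0472 F [-0.2  1.  -0.7] t 54.55 j7 -0.07
```

Call:
send_rows:
  moves: [-46, 4, 0, 0, -46, 4, 15, 0, -46, 4, 45, 0, -46, 4, 65, 0, -46, 4, 74, 0, -46, 4, 74, 0, -46, 4, 74, 0]

```text
clock: 55.42
tcp_pos: [0.6049, -0.1394, 0.1374]
orientation: [2.164, 2.276, 0.001]
contact_force: [-0.5, -1.0, -1.0]
grip_width: 0.0475
```

Run:
```python
from seg import *
f=grab('wrist','aj_w')
go(.6037,-.143,.1113,2.8)
im=f["img"].astype(float); cv2.imwrite("pics/aj2.png",cv2.resize(np.clip(im[140:420,100:420,::-1]*2.5,0,255).astype(np.uint8),None,fx=2.1,fy=2.1))
```

```text
shift [-3.5 -1.5 26.3] turn 0.1 | cur [ 0.605  -0.1395  0.1376] yaw 2.88 tilt [-0.     0.002 -1.   ] grip 0.0475 F [-0.4 -0.   0.3] t 55.48 j7 -0.03
```

View pics/aj2.png

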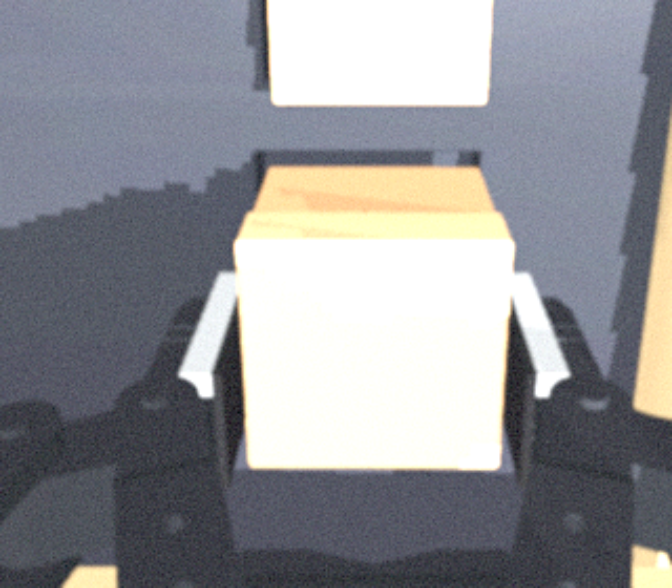

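Call:
send_rows:
  moves: [-3.3, -1.6, 4, 0, -3.3, -1.6, 8, 0, -3.3, -1.6, 9, 0, -3.3, -1.6, 9, 0, -3.3, -1.6, 9, 0]

```text
clock: 56.1
tcp_pos: [0.6029, -0.1428, 0.1276]
orientation: [2.165, 2.276, 0.0]
contact_force: [0.9, 0.1, -0.4]
grip_width: 0.0474
```

Run:
```python
from seg import *
f=grab('wrist','ak_w')
go(.6037,-.143,.1113,2.8)
im=f["img"].astype(float); cv2.imwrite("pics/ak2.png",cv2.resize(np.clip(im[140:420,100:420,::-1]*2.5,0,255).astype(np.uint8),None,fx=2.1,fy=2.1))
```

```text
shift [-0.2  0.8 16.3] turn 0.1 | cur [ 0.6029 -0.1428  0.1276] yaw 2.88 tilt [-0.  0. -1.] grip 0.0476 F [-0.  0. -0.] t 56.15 j7 -0.03
```

View pics/ak2.png

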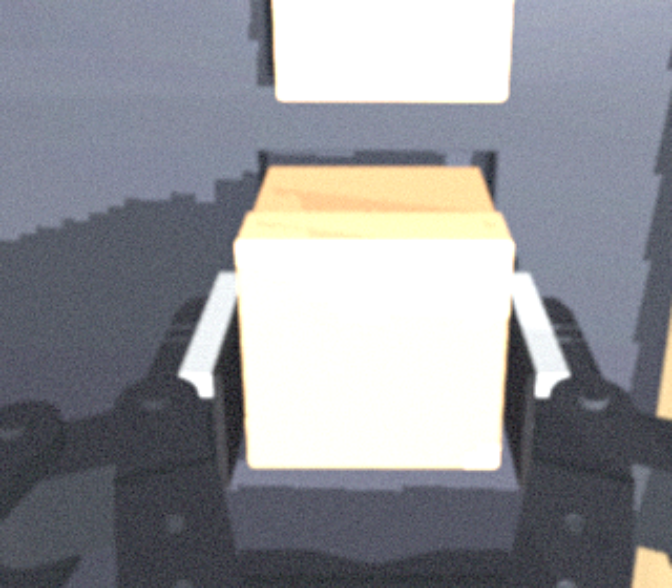

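Run:
```python
from seg import *
f=grab('wrist')
q=lambda p:np.array(p)/2.1+[100,140]
o=r.get_obs();R=Ro.from_rotvec(o["orientation"]).as_matrix()
z=o["tcp_pos"][2]
for n,p,h in [("boxbot",[(267,167),(488,167)],z-.0175),("pocket",[(257,151),(498,151)],.108)]:
    print(n,((ray(f,q(p),h)-o["tcp_pos"])@R*1000).round(1)[:,:2].tolist())
```

```text
boxbot [[24.1, -23.1], [24.0, 25.6]]
pocket [[27.1, -25.4], [27.0, 27.9]]
```

Call:
send_rows:
  moves: [0.4, 0, 1, 0, 0.4, 0, 2, 0, 0.4, 0, 3, 0, 0.4, 0, 4, 0, 0.4, 0, 5, 0, 0.4, 0, 5, 0]

```text
clock: 56.95
tcp_pos: [0.6027, -0.1425, 0.1224]
orientation: [-2.165, -2.276, 0.0]
contact_force: [0.4, -1.1, -0.3]
grip_width: 0.0475
```

Call:
send_rows:
  moves: [0, 0, 1.5, 0, 0, 0, 3, 0, 0, 0, 4.5, 0, 0, 0, 6, 0, 0, 0, 7.5, 0, 0, 0, 9, 0, 0, 0, 9, 0]

```text
clock: 57.82
tcp_pos: [0.6026, -0.1425, 0.1133]
orientation: [-2.165, -2.276, 0.0]
contact_force: [0.1, -0.4, -0.4]
grip_width: 0.0477
```

Call:
send_rows:
  moves: [0, 0, 0.5, 0, 0, 0, 1, 0, 0, 0, 1.5, 0, 0, 0, 2, 0, 0, 0, 2, 0]

```text
clock: 58.45
tcp_pos: [0.6028, -0.1425, 0.1116]
orientation: [2.165, 2.276, 0.0]
contact_force: [-0.9, 0.1, 1.1]
grip_width: 0.0474
```

Call:
send_rows:
  moves: [0, 0, 0.4, 0, 0, 0, 0.8, 0, 0, 0, 1, 0, 0, 0, 1, 0]

```text
clock: 58.95
tcp_pos: [0.6028, -0.1425, 0.1116]
orientation: [2.165, 2.276, -0.0]
contact_force: [-2.5, 0.7, 9.2]
grip_width: 0.0479
```

Call:
send_rows:
  moves: [0, 0, -0.8, 0, 0, 0, -0.8, 0, 0, 0, -0.8, 0, 0, 0, -0.8, 0, 0, 0, -20, 0, 0, 0, -60, 0, 0, 0, -120, 0, 0, 0, -190, 0]
  hand: 0.22

```text
clock: 59.95
tcp_pos: [0.6025, -0.1423, 0.2961]
orientation: [2.164, 2.276, 0.001]
contact_force: [0.9, 0.1, 0.0]
grip_width: 0.0666
```

Call:
send_rows:
  moves: [0, -60, 0, 0, 0, -60, 0, 0, 0, -60, 0, 0, 0, -60, 0, 0]

```text
clock: 60.45
tcp_pos: [0.5439, -0.1453, 0.2934]
orientation: [2.164, 2.277, 0.002]
contact_force: [-0.7, -0.1, -0.1]
grip_width: 0.0666
```

Run:
```python
from seg import *
f=grab('wrist','al_w')
for b in seg(f,(10,90,80),(22,170,255),.134,minA=200): print(b)
s=grab('side');crop(s,150,60,400,270,3,'al_s')
go(.54,.10,.30,2.8)
```

```text
((282, 390, 20, 17), 0.5689, -0.3702, 20.6, 20.0, 15.0)
((331, 382, 22, 33), 0.6219, -0.369, 43.0, 21.7, -85.5)
((316, 153, 61, 62), 0.601, -0.1387, 53.1, 49.8, -87.2)
((190, 140, 44, 87), 0.4892, -0.1444, 74.9, 33.8, -86.9)
((325, 50, 11, 85), 0.5808, -0.0666, 62.6, 8.0, -83.6)
((448, 45, 61, 85), 0.698, -0.0569, 62.0, 42.1, -87.2)
((76, 5, 410, 27), 0.5397, -0.0151, 298.8, 16.7, 2.5)
shift [245.1   8.8  -6.9] turn 0.1 | cur [ 0.5437 -0.1452  0.293 ] yaw 2.91 tilt [ 0.001  0.    -1.   ] grip 0.0663 F [ 0.3 -1.4 -0.2] t 60.55 j7 0.09
```

View pics/al_w.png

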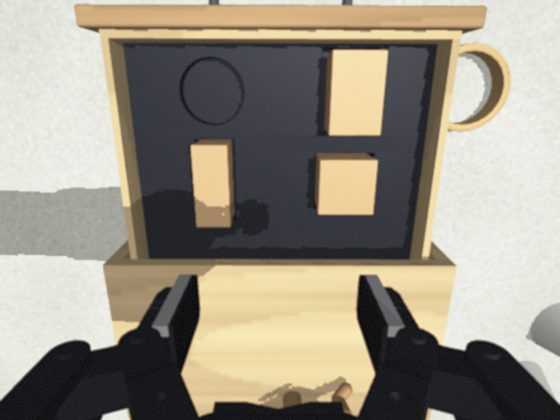

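View pics/al_s.png

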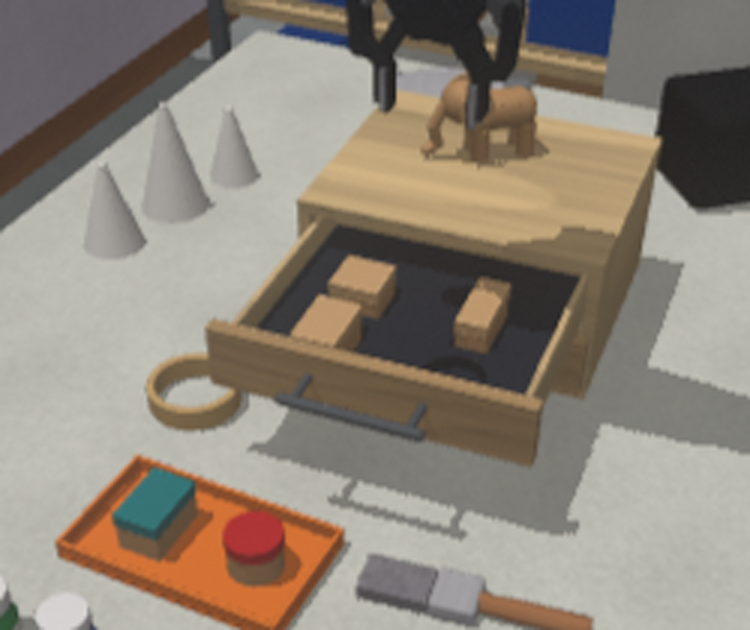

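Call:
send_rows:
  moves: [60, 2, 0, 0, 120, 4, 0, 0, 180, 6, 0, 0, 235, 9, 0, 0, 235, 9, 50, 0, 235, 9, 110, 0, 235, 9, 160, 0, 235, 9, 185, 0]
  hand: 1

```text
clock: 61.55
tcp_pos: [0.5387, 0.0897, 0.1048]
orientation: [-2.162, -2.275, 0.005]
contact_force: [0.5, 0.4, 1.4]
grip_width: -0.0002
```

Run:
```python
from seg import *
go(.542,.09,.101,2.8)
f=grab('wrist','am_w')
s=grab('side');crop(s,150,60,400,270,3,'am_s')
```

```text
shift [0.1 3.3 3.8] turn 0.1 | cur [0.5387 0.0897 0.1048] yaw 2.9 tilt [ 0.    -0.004 -1.   ] grip -0.0002 F [0.5 0.4 1.4] t 61.55 j7 -0.51
```

View pics/am_s.png

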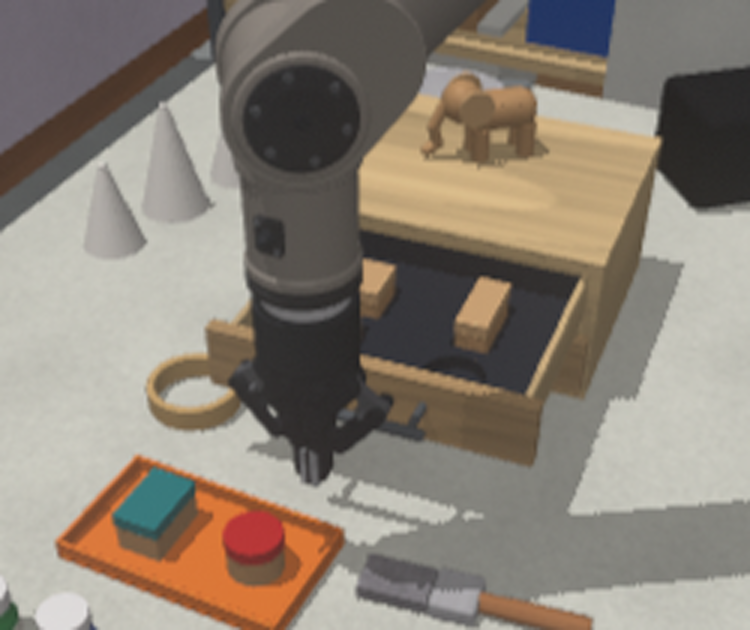

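Call:
send_rows:
  moves: [-15, 0, 0, 0, -30, 0, 0, 0, -40, 0, 0, 0, -50, 0, 0, 0, -62, 0, 0, 0, -75, 0, 0, 0, -88, 0, 0, 0, -100, 0, 0, 0]

```text
clock: 62.65
tcp_pos: [0.5451, -0.0112, 0.108]
orientation: [2.165, 2.276, -0.0]
contact_force: [-0.4, 1.9, 0.6]
grip_width: -0.0
```

Call:
send_rows:
  moves: [-12, 0, 0, 0, -25, 0, 0, 0, -38, 0, 0, 0, -51, 0, 0, 0, -64, 0, 0, 0, -77, 0, 0, 0, -88, 0, 0, 0, -95, 0, 0, 0]

```text
clock: 63.65
tcp_pos: [0.5496, -0.1061, 0.1079]
orientation: [-2.166, -2.275, 0.001]
contact_force: [-0.5, 1.8, 0.7]
grip_width: -0.0003
```

Call:
send_rows:
  moves: [-5, 0, 0, 0, -10, 0, 0, 0, -14, 0, 0, 0, -18, 0, 0, 0, -21, 0, 0, 0, -24, 0, 0, 0, -24, 0, 0, 0]

```text
clock: 64.53
tcp_pos: [0.5512, -0.1296, 0.1081]
orientation: [2.165, 2.275, 0.0]
contact_force: [1.0, 0.2, 0.5]
grip_width: -0.0001
```

Run:
```python
from seg import *
go(.55,-.1385,.101,2.8)
s=grab('side');crop(s,230,60,400,200,4,'an_s')
f=grab('wrist','an_w')
```

```text
shift [-8.8 -1.7  7.1] turn 0.0 | cur [ 0.5512 -0.1296  0.1081] yaw 2.85 tilt [-0.  0. -1.] grip -0.0001 F [1.  0.2 0.5] t 64.53 j7 -0.09
```

View pics/an_s.png

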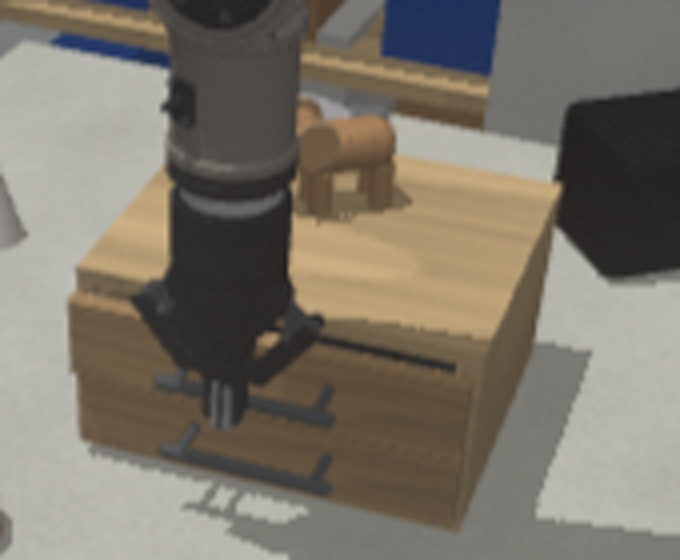

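Still about 10 mm to go; push on until the stop is felt.

Call:
send_rows:
  moves: [-2, 0, 0, 0, -4, 0, 0, 0, -6, 0, 0, 0, -8, 0, 0, 0, -9, 0, 0, 0, -9, 0, 0, 0]

```text
clock: 65.38
tcp_pos: [0.5513, -0.1383, 0.1079]
orientation: [-2.165, -2.276, 0.001]
contact_force: [-0.8, 0.6, 0.4]
grip_width: -0.0001
```

Call:
send_rows:
  moves: [-0.6, 0, 0, 0, -1.2, 0, 0, 0, -1.8, 0, 0, 0, -2.4, 0, 0, 0, -3, 0, 0, 0, -3, 0, 0, 0]

```text
clock: 66.12
tcp_pos: [0.5514, -0.1395, 0.1079]
orientation: [-2.163, -2.277, -0.001]
contact_force: [-0.5, 6.2, 1.6]
grip_width: -0.0
```

Call:
send_rows:
  moves: [-1, 0, 0, 0, -2, 0, 0, 0, -2, 0, 0, 0, -2, 0, 0, 0]

```text
clock: 66.62
tcp_pos: [0.5514, -0.1396, 0.1079]
orientation: [-2.16, -2.277, -0.003]
contact_force: [-1.3, 9.4, 2.8]
grip_width: 0.0001
```

Call:
send_rows:
  moves: [10, 0, 0, 0, 40, 0, 0, 0, 70, 0, 0, 0, 70, 0, -60, 0, 70, 0, -120, 0, 70, 0, -180, 0, 70, 0, -200, 0, 70, 0, -200, 0]

```text
clock: 67.62
tcp_pos: [0.5492, -0.0737, 0.3098]
orientation: [2.163, 2.272, 0.002]
contact_force: [-0.4, 0.5, -1.2]
grip_width: 0.0
```

Run:
```python
from seg import *
go(.50,-.05,.31,2.8)
s=grab('side','ao_side');crop(s,230,60,400,200,4,'ao_s')
```

```text
shift [ 26.1 -47.9  -0.5] turn 0.0 | cur [ 0.5492 -0.0737  0.3098] yaw 2.82 tilt [-0.002  0.004 -1.   ] grip 0.0 F [-0.4  0.5 -1.2] t 67.62 j7 -0.06
```

View pics/ao_s.png

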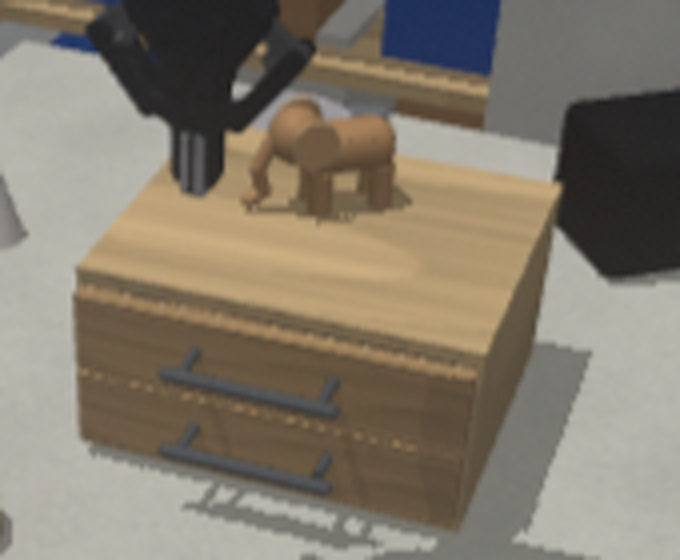

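Call:
send_rows:
  moves: [40, 0, -20, 0, 60, 0, -20, 0, 60, 0, -20, 0, 60, 0, -20, 0]

```text
clock: 68.18
tcp_pos: [0.5447, -0.0148, 0.3265]
orientation: [-2.166, -2.274, 0.004]
contact_force: [1.2, 0.0, -0.1]
grip_width: 0.0003
```

Run:
```python
from seg import *
s=grab('side','ap_s'); f=grab('wrist','ap_w')
hs=np.array([[155,370],[366,413]])/5+[240,80]; print(hs)
```

```text
[[271.  154. ]
 [313.2 162.6]]
```

View pics/ap_s.png

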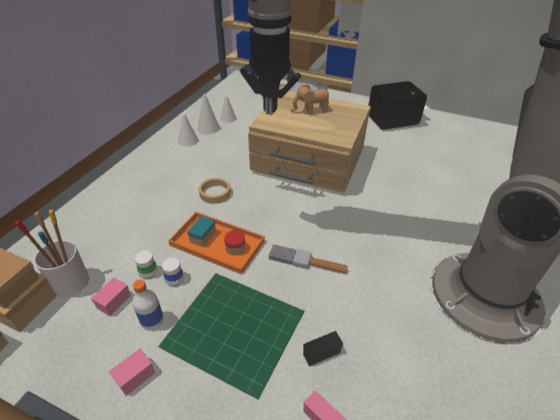

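View pics/ap_w.png

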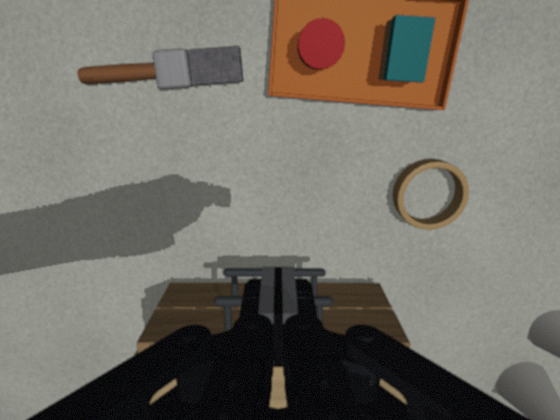

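The mat is empty, both samples stand in the tray, the drawer is shut with its handle at (271,154)–(313,163) as at the start, and the bystanders look unmoved. Handing in.

```bash
python3 -c "
from bench import r
print(r.hand_in())"
```

```text
the job is handed in; nothing more can be done
None
```

I finished the job and handed it in at about 68 s of the 210 s allowed; the hand-in gave no verdict.

- **Drawer opened:** I pulled it to its stop, about 188 mm by hand travel, and felt about 10 N of resistance there.
- **Samples moved:** The two samples in it, teal oblong and red round, went to the orange tray, and both stand upright in the last pictures.
- **Boxes seated:** The mat held three brown boxes: oblong, slim and square. There was no round one. All three went into their own pockets with a 20 N grip setting and met the pocket floors at about 9 to 11 N. The pictures taken before closing show them in their pockets, and the measured turns of all three are within about 1° of square.
- **Drawer closed:** I pushed it shut until the stop held at about 9 N. In the last picture its front is flush with the lower drawer, with the handle where it was at the start. The boxes can't be seen once the drawer is shut.
- **Rest of the scene:** The mat is empty, the glue, jars, brush, tape and elephant look unmoved, and the arm is clear of everything.

One check disagreed slightly. The picture after the oblong box was let go put its centre about 3 mm from the pocket centre measured earlier. I put that down to camera error, because the box met the floor at the right height and sat square in a pocket with only 2.5 mm to spare each side.

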